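# Divide the tote and sort solid from hollow spacers

### The job

Slide the divider plate out of its stand and down into the guide slots of the empty tote until it is fully home, before any spacer goes in. Then put every steel spacer on the bench into the tote by kind - they look alike, so tell them by their weight as you lift them: hollow ones on the orange mat's side, solid ones on the blue mat's side, each resting on the mat and none on another - and leave the divider home and the bottle, notebook and bearing ring where they are.

Things in the scene. Friction and masses are not known exactly. Their poses are not given: they have to be found in the camera images.
- tote: open grey tote, fixed, 184 (x) x 244 (y) x 55 mm high; inside 172 x 232, floor 6 mm thick. Origin: centre of underside. In the plane y = 0 each of the walls at x = -86 and +86 mm has an upright guide slot, 9 mm wide, 14 deep, floor to rim, flared to about 18 at the rim. The divider, lying along x, slides straight down into both and splits the tote into a +y and a -y half
- liner_orange: orange mat, 170 (x) x 109 (y) x 2 mm, fixed on the tote's floor in one half (+y or -y, depending on the start): the half for hollow spacers. Origin: centre of its underside, 60.5 mm from the tote's centre along the tote's y, 6 mm above the bench; axes parallel to the tote's
- liner_blue: blue mat of the same size, fixed on the floor of the other half: the half for solid spacers. Origin and axes as for the orange one
- stand: dark steel stand, fixed: base 190 (x) x 60 (y) x 8 mm, with two rails 30 mm high along x that hold the divider on edge in a 7.6 mm slot. Origin: centre of underside
- divider_center (a point): divider, 120 g: white plate 166 (x) x 5 (y) x 52 mm high, red grip tab 60 (x) x 12 (y) x 22 on the middle of its top edge, 74 in all. Point: half-way up, 37 mm above the lower edge, 26 below the tab's centre. x along the plate, z up; either way round will do. Starts upright in the stand, lower edge 8 mm above the bench; home, that edge rests on the tote's floor
- spacer_a_center (a point): capped steel cylinder, 36 mm diameter, 50 mm tall, dark band round the middle, brass-coloured disc on each end. All six look the same, but solid ones weigh about 400 g (340 to 460), hollow ones about 120 g (100 to 140): told only by lifting. Point: its centre; z along its axis. Starts standing on the bench, or is absent. May fall and roll if knocked
- spacer_b_center (a point): another such spacer, same size and look as spacer_a, solid or hollow; centre point likewise
- spacer_c_center (a point): another such spacer, same size and look as spacer_a, solid or hollow; centre point likewise
- spacer_d_center (a point): another such spacer, same size and look as spacer_a, solid or hollow; centre point likewise
- spacer_e_center (a point): another such spacer, same size and look as spacer_a, solid or hollow; centre point likewise
- spacer_f_center (a point): another such spacer, same size and look as spacer_a, solid or hollow; centre point likewise
- bottle_center (a point): bystander: white bottle with green cap, 60 mm in diameter, 130 mm tall; point half-way up. Leave alone
- notebook_center (a point): bystander: blue-covered notebook lying flat, 104 (x) x 154 (y) x 18 mm; point at its centre. Leave alone
- bearing_center (a point): bystander: dark steel bearing ring lying flat, 70 mm outside, 40 mm inside, 18 mm high; point at its centre. Leave alone
Mind the look-alikes: they are no part of the job. Leave any red look-alike of the part that bears spacer_b_center alone.

How it is judged:
By the outcome, as a careful person would: the job done as asked, in the order asked, and still so for the second after the job is handed in, with the robot touching nothing.
Of spacer_a, spacer_b, spacer_c, spacer_d, spacer_e, spacer_f only 4 to 6 are there at a start; the rules pass over those that are not, and their reading is None.
At some moment in a run one of spacer_a, spacer_b, spacer_c, spacer_d, spacer_e, spacer_f may be knocked a few centimetres aside while the robot is not near it.
It also fails if it takes over 210 s, if anything falls off the work surface, if the arm or the gripper's body presses on something with over 40 N, if the wrist force passes 120 N, or if a joint passes its speed limit or range.

### The arm

A 7-joint arm with a two-finger parallel gripper is mounted at the origin on the work surface. World frame = base frame: x ahead of the robot, y to its left, z up, the work surface at z = 0. Lengths are in mm, angles in rad, forces in N, time in s.
With the tool pointing down it reaches from about 350 to 775 mm from the base axis. Payload 3.1 kg.
Tool frame: the origin (TCP) lies on the centre line of the jaws, within the pads' length; the fingertips stand 19 mm ahead of it and the grasp point (between the pads) is the TCP; z points along the fingers, x is the direction in which the jaws open and shut, and the axes are right-handed (so a half turn about z gives the same grasp; the last joint's range is limited). The gripper opens to 85 mm and grips with 20 to 120 N. Pads are 22 mm wide; open, the fingers measure 114 mm over their backs; the gripper's body (76 mm by 85 mm) begins 54 mm behind the grasp point. The pads swing forward as they close: fully open they stand 13 mm farther back than shut.
Start: joints at [1.21, 0.311, 0.014, 1.512, -0.004, 1.319, -0.027], TCP at [172.418, -522.292, 250.304] pointing down, gripper open.
Joint ranges: [-2.7, 2.7], [-0.3, 1.91], [-1.27, 1.3], [0.12, 2.57], [-1.44, 4.58], [0.2, 2.03], [-3.05, 3.05]. Speed limits (rad/s): [2.79, 2.79, 3.14, 3.14, 3.14, 3.14, 3.14].

### API

Orientations are given as a unit quaternion [w, x, y, z].
In Python, from plant import get_state, get_image, calibration, job_done, boxes_of, silhouettes, tip_of gives the robot as it stands.
- The arm moves only by the tool jog_arm, never from a script. Its argument "deltas" is text: rows parted by semicolons, each of 7 numbers parted by spaces: the shift along the tool's x, y, z in units of 30 mm (1.0 is 30 mm), then the turn, a rotation vector about the tool's x, y, z in units of 6 degrees (1.0 is 6 degrees), then the closure, from -1 (fully open) to 1 (shut). In form: x y z ax ay az claw; .... A call has 1 to 10 rows; each row shifts and turns the pose as measured when the row begins, along the tool's axes as they then stand; what a row does not reach is not made up. A row lasts 1/8 s, in which the tool goes at most 62.5 mm and 10.7 degrees, less where a joint would pass 70% of its speed; a pose out of reach is approached as far as the arm can. A call is refused whole if a number of a shift passes 1 or a number of a turn 1, either way. A call with a gripper value outside its range is refused whole. The fingers move at their own pace and stop on an object; the grip force is fixed at half the most. Time passes only in rows, so rows that do not move let the fingers close. It gives the time, the measured TCP pose, the force and the opening at its end, in the units of the state.
- get_state(): the state, without advancing time (a new reading comes with each control period).
- get_image(name): name is "scene" or "top" or "wrist"; returns (picture, depth): 480x640x3 uint8, red, green, blue; 480x640 float32, mm along the optical axis (not along the pixel's ray), 0 where there is no reading.
- calibration(name): a dict with "fx", "fy", "cx", "cy" (pixels), "extrinsics" (4x4, takes a point from world to camera coordinates). Camera axes: x right, y up, looking along -z (the intrinsics and any distortion apply to the point x, -y, -z); pixel columns grow to the right and rows downward; lengths in mm; the calibration is good to about 2 mm. A picture is of the moment at which its call begins: read the wrist's pose just before it. calibration takes no time and is no camera call; for the wrist camera it gives the pose at the moment of the call.
- job_done(): hands the job in, once; it reports no verdict.
Trained networks look in the newest picture that a camera, given by its name, has taken for a name from the list of things; names that differ only in an ending like _2 or _b are one class to them, and where a whole thing is asked for, a point or a joint stands for the part that bears it (a point fixed in the world has none). Each returns a list of dicts, best first, with "p" (0 to 1); they miss things now and then, are a little off and sometimes report something else, mostly with a low value. They report only what shows in the picture. A call takes as long as a camera call. They do not tell look-alikes from the thing itself.
- boxes_of(camera, query): "rect" ([left, top, width, height] in pixels, round what is visible of it).
- silhouettes(camera, query): "mask" (480x640 bool, what is visible of it) and "rect" ([left, top, width, height] in pixels, round what is visible of it).
- tip_of(camera, query): "at" ([column, row] in pixels: a listed point, or the origin of a listed thing).
The state is a dict: "time": time; "qpos": joint angles; "joint_vel": joint speeds; "joint_efforts": joint torques, N m; "tcp_pos": TCP position; "ee_rot": TCP orientation; "force": force on the tool from outside, world axes, zero at the start; "wrist_torque": the same for the moment, N m; "gripper_width": finger opening in mm.
Only numpy, scipy, OpenCV 4.12 (cv2) and the standard library are available. Lean on these libraries where they do the work, as an engineer would, in place of code of your own. Each camera call takes 0.05 s, during which the arm holds its last target.

## Working session

There is one attempt and no reset: what is moved stays moved. The work goes in short steps, Python scripts to look and compute and a tool call to move; the robot and the scene stay as the last step left them, time stands still between calls to the robot, and variables do not carry over. Pictures are saved under pics/ and viewed, and the job is handed in when it is done.

Besides the shell and the picture viewer there is one more tool, called after ">>>" by a JSON object that holds its "fn" and its "kwargs", one argument or row to a line. jog_arm: Moves the arm, as the interface text tells. Its arguments: {"type":"object","properties":{"deltas":{"type":"string"}},"required":["deltas"]}

```bash
ls; mkdir -p pics
cat > h.py <<'E'
import numpy as np, cv2
from plant import *
def snap(name,f):
    im,d=get_image(name); cv2.imwrite('pics/'+f,im[:,:,::-1]); return im,d
def w(name,u,v,depth,cal=None):
    c=cal or calibration(name)
    z=depth
    p=np.array([(u-c['cx'])/c['fx']*z,-(v-c['cy'])/c['fy']*z,-z,1])
    return (np.linalg.inv(c['extrinsics'])@p)[:3]
def allw(name,d,cal=None):
    c=cal or calibration(name)
    v,u=np.mgrid[0:480,0:640]
    P=np.stack([(u-c['cx'])/c['fx']*d,-(v-c['cy'])/c['fy']*d,-d,np.ones_like(d)],-1)
    return (P@np.linalg.inv(c['extrinsics']).T)[...,:3]
E
python3 - <<'E'
from h import *
s=get_state(); print({k:np.round(v,3) for k,v in s.items()})
for n in ['top','scene']:
    print(n,calibration(n))
    im,d=snap(n,n+'0.png'); np.save(n+'0.npy',d)
E
```

```text
pics
{'time': np.float64(0.0), 'qpos': array([ 1.21 ,  0.312,  0.014,  1.513, -0.004,  1.319, -0.027]), 'joint_vel': array([ 0.002,  0.001,  0.002,  0.001,  0.   ,  0.002, -0.   ]), 'joint_efforts': array([ 0.0000e+00, -3.7992e+01,  1.4600e-01, -2.3059e+01,  1.2000e-02,
        1.4000e-02, -0.0000e+00]), 'tcp_pos': array([ 172.194, -521.629,  249.204]), 'ee_rot': array([-0.001,  0.81 , -0.586, -0.001]), 'force': array([0.127, 0.288, 0.031]), 'wrist_torque': array([-0.028, -0.003, -0.004]), 'gripper_width': np.float64(85.227)}
top {'fx': 556.3201473164099, 'fy': 556.3201473164099, 'cx': 313.2181064506603, 'cy': 239.1329013407601, 'extrinsics': array([[ 2.21907754e-02, -9.99723098e-01, -7.82927059e-03,
        -1.53332301e+01],
       [ 9.98985461e-01,  2.18660858e-02,  3.93690569e-02,
        -6.08292765e+02],
       [-3.91869601e-02, -8.69495739e-03,  9.99194065e-01,
        -1.21363997e+03],
       [ 0.00000000e+00,  0.00000000e+00,  0.00000000e+00,
         1.00000000e+00]])}
scene {'fx': 433.3052124982044, 'fy': 433.3052124982044, 'cx': 315.7556490629781, 'cy': 243.88863375619016, 'extrinsics': array([[-6.48967509e-01,  7.60804711e-01,  4.16703178e-03,
         3.96251805e+02],
       [-5.02776946e-01, -4.32967272e-01,  7.48167550e-01,
         2.38040314e+02],
       [ 5.71013585e-01,  4.83441344e-01,  6.63496762e-01,
        -1.22686497e+03],
       [ 0.00000000e+00,  0.00000000e+00,  0.00000000e+00,
         1.00000000e+00]])}
```

View pics/top0.png

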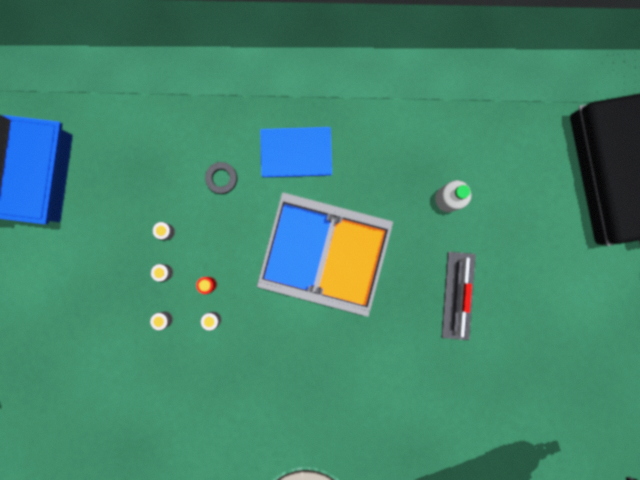

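View pics/scene0.png

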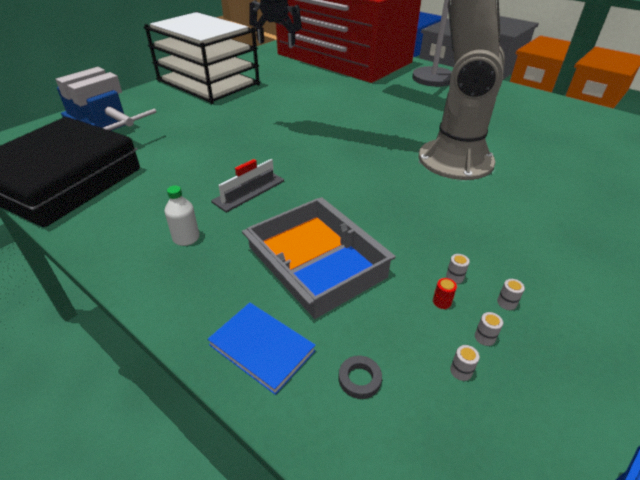

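The top view shows the tote at about (325,255), stand and divider at (460,295), four white spacers at (162,231), (159,272), (159,321) and (209,321), and the red look-alike at (205,285), with the ring, notebook and bottle clear of them. Next I'll measure.

Run:
```python
from h import *
d=np.load('top0.npy'); get_image('top')
cal=calibration('top')
for q in ['spacer_a_center','stand','tote','divider_center','liner_orange','bottle_center','bearing_center','notebook_center']:
    for r in silhouettes('top',q):
        m=r['mask']&(d>0)
        if r['p']<0.2 or m.sum()==0: continue
        P=allw('top',d,cal)[m]
        zt=np.percentile(P[:,2],90)
        t=P[P[:,2]>zt-8]
        print(q,round(r['p'],2),r['rect'],'med',np.round(np.median(P,0),1),'zt',round(zt,1),'mean top',np.round(t.mean(0),1),'mid',np.round((t.min(0)+t.max(0))/2,1))
P=allw('top',d,cal)
# all elevated stuff in the workspace
z=P[...,2]; M=((z>25)&(z<75)&(P[...,0]>150)&(abs(P[...,1])<750)).astype(np.uint8)
n,l,st,c=cv2.connectedComponentsWithStats(M)
for i in range(1,n):
    if st[i,4]>20: print(st[i],np.round(P[l==i].mean(0),1), z[l==i].max())
# tote rim
m=(z>50)&(z<62)&(P[...,0]>350)&(P[...,0]<800)&(abs(P[...,1])<200)
n,l,st,c=cv2.connectedComponentsWithStats(m.astype(np.uint8)); i=1+st[1:,4].argmax()
Q=P[l==i][:,:2].astype(np.float32); print('tote',cv2.minAreaRect(Q),P[l==i][:,2].mean())
m=(z>55)&(z<95)&(P[...,0]>350)&(P[...,1]<-200)&(P[...,1]>-350)&(P[...,0]<620)
Q=P[m][:,:2].astype(np.float32); print('div',cv2.minAreaRect(Q),np.percentile(P[m][:,2],[5,50,95]), np.polyfit(Q[:,0],Q[:,1],1))
```

```text
stand 0.78 [442.4, 253.7, 33.3, 88.1] med [ 494.5 -312.8    9.6] zt 37.9 mean top [ 492.9 -318.9   38.5] mid [ 491.3 -323.8   57.1]
tote 0.75 [255.9, 194.3, 136.7, 121.2] med [578.5 -30.4  52.7] zt 57.0 mean top [575.4 -28.6  54.4] mid [576.4 -28.3  55.9]
divider_center 0.84 [460.1, 259.2, 8.2, 76.7] med [ 492.9 -322.5   59.8] zt 82.9 mean top [ 491.1 -323.4   81.7] mid [ 491.1 -323.8   81.5]
bottle_center 0.58 [439.5, 180.5, 34.6, 27.3] med [ 698.9 -288.8   90.4] zt 129.7 mean top [ 704.9 -299.   129.8] mid [ 705.1 -299.4  129.3]
bearing_center 0.55 [205.7, 163.1, 31.5, 33.2] med [738.1 204.   17.7] zt 21.4 mean top [739.2 204.5  18.5] mid [739.8 205.2  19.9]
notebook_center 0.62 [264.5, 127.5, 69.1, 50.9] med [798.6  40.   18.3] zt 21.5 mean top [800.3  40.2  18.6] mid [799.7  40.5  20.5]
[ 573  105   43  141 1647] [ 752.5 -591.9   51. ] 74.92200426914246
[ 49 130  21  92 694] [730.4 551.4  43.5] 74.96176690316133
[437 184  20  28 152] [ 694.7 -278.6   50.8] 74.35826391668843
[ 257  193  136  124 2948] [575.8 -29.4  52.3] 62.86607937385588
[153 223  20  17 264] [617.6 320.8  48. ] 56.673217912802784
[453 258  18  79 824] [ 492.1 -320.3   44.3] 74.95799356113889
[151 265  20  17 264] [528.4 321.7  48.2] 59.30365608462648
[197 277  19  17 257] [503.9 224.9  48.2] 57.58252669313174
[151 312  20  18 272] [425.7 319.5  48. ] 57.50857998520269
[201 313  19  18 257] [427.6 212.9  48.4] 56.3879301340462
tote ((575.569580078125, -27.877197265625), (244.5079345703125, 208.22708129882812), 76.35260009765625) 54.60484501847157
div ((492.06976318359375, -324.04486083984375), (13.5035982131958, 164.72964477539062), 86.23331451416016) [56.73072316 73.47237272 84.62697581] [-6.26624380e-02 -2.92261375e+02]
```

Run:
```python
from h import *
im,d=snap('scene','scene0b.png')
cal=calibration('scene');P=allw('scene',d,cal)
for r in boxes_of('scene','spacer_a_center'):
    x,y,ww,hh=[int(a) for a in r['rect']]
    print(round(r['p'],2),r['rect'],np.round(P[y+3,x+ww//2],1))
z=P[...,2];
m=(z>58)&(z<95)&(P[...,0]>350)&(P[...,1]<-200)&(P[...,1]>-350)&(P[...,0]<620)&(P[...,0]<520)
Q=P[m]; print(len(Q),Q[:,:2].mean(0),np.percentile(z[m],[5,50,98]),cv2.minAreaRect(Q[:,:2].astype(np.float32)))
im=cv2.imread('pics/top0.png')
cv2.imwrite('pics/c1.png',np.hstack([cv2.resize(im[180:330,250:400],(400,400)),cv2.resize(im[235:355,400:520],(400,400))]))
```

```text
0.63 [447.4, 342.7, 33.6, 38.1] [606.4 308.2  49.8]
0.57 [207.3, 303.3, 106.7, 89.1] [ 7.356e+02 -3.260e+01 -4.000e-01]
255 [ 482.93916018 -323.77600358] [59.38014069 72.60201258 85.17174671] ((464.44915771484375, -324.9114685058594), (15.473233222961426, 111.04376983642578), 86.42919921875)
```

View pics/c1.png

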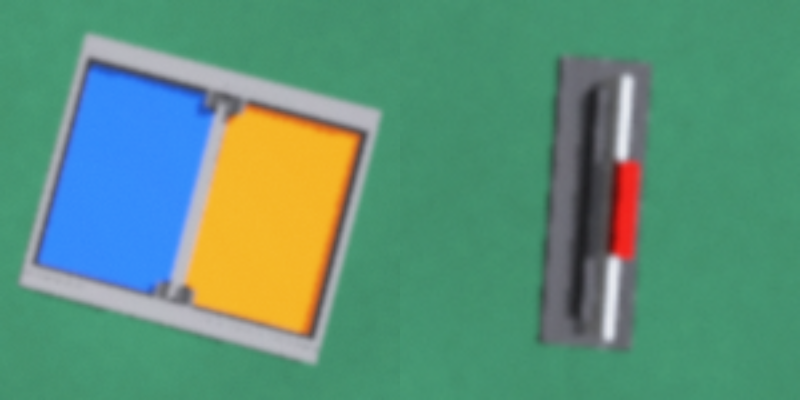

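```bash
cat >> h.py <<'E'
from scipy.spatial.transform import Rotation as Ro
def Rst(s=None):
    s=s or get_state(); q=s['ee_rot']; return Ro.from_quat([q[1],q[2],q[3],q[0]])
def Rdown(deg):
    a=np.radians(deg); return Ro.from_matrix(np.array([[np.cos(a),np.sin(a),0],[np.sin(a),-np.cos(a),0],[0,0,-1]]))
def plan(pts,claw,start=None,maxmm=29.5):
    """pts: list of (x,y,z,yawdeg)"""
    s=get_state(); p=np.array(s['tcp_pos']); R=Rst(s)
    x=R.as_matrix()[:,0]; print('t',round(s['time'],2),'at',np.round(p,1),'yaw',round(np.degrees(np.arctan2(x[1],x[0])),2),'tilt',np.round(R.as_matrix()[:2,2],4),'F',np.round(s['force'],2),'w',round(s['gripper_width'],1))
    if start is not None: p=np.array(start[:3]);R=Rdown(start[3])
    rows=[]
    for t in pts:
        t=list(t);e=np.array(t[:3])-p; rv=(R.inv()*Rdown(t[3])).as_rotvec(degrees=True)
        n=max(1,int(np.ceil(max(np.linalg.norm(e)/maxmm,np.linalg.norm(rv)/5.8))))
        for i in range(n):
            d=R.inv().apply(e/n)/30
            rows.append(' '.join('%.2f'%(v+0.) for v in [*d,*(rv/n/6)])+' %g'%claw)
            R=R*Ro.from_rotvec(rv/n,degrees=True)
        p=np.array(t[:3])
    for i in range(0,len(rows),10): print('; '.join(rows[i:i+10]))
E
python3 - <<'E'
from h import *
plan([(470,-324,250,-93.7)],-1)
E
```

```text
t 0.65 at [ 172.4 -522.3  250.3] yaw -71.73 tilt [ 0.     -0.0001] F [ 0.32  1.   -0.2 ] w 85.1
-0.24 -0.88 0.00 0.00 -0.00 0.28 -1; -0.27 -0.88 0.00 0.00 -0.00 0.28 -1; -0.30 -0.87 0.00 0.00 -0.00 0.28 -1; -0.32 -0.86 0.00 0.00 -0.00 0.28 -1; -0.35 -0.85 0.00 0.00 -0.00 0.28 -1; -0.37 -0.84 0.00 0.00 -0.00 0.28 -1; -0.40 -0.83 0.00 0.00 -0.00 0.28 -1; -0.42 -0.82 0.00 0.00 -0.00 0.28 -1; -0.44 -0.80 0.00 0.00 -0.00 0.28 -1; -0.47 -0.79 0.00 0.00 -0.00 0.28 -1
-0.49 -0.77 0.00 0.00 -0.00 0.28 -1; -0.51 -0.76 0.00 0.00 -0.00 0.28 -1; -0.53 -0.74 0.00 0.00 -0.00 0.28 -1
```

>>> {"fn": "jog_arm", "kwargs": {
  "deltas": "-0.24 -0.88 0 0 0 0.28 -1; -0.27 -0.88 0 0 0 0.28 -1; -0.30 -0.87 0 0 0 0.28 -1; -0.32 -0.86 0 0 0 0.28 -1; -0.35 -0.85 0 0 0 0.28 -1; -0.37 -0.84 0 0 0 0.28 -1; -0.40 -0.83 0 0 0 0.28 -1; -0.42 -0.82 0 0 0 0.28 -1; -0.44 -0.80 0 0 0 0.28 -1; -0.47 -0.79 0 0 0 0.28 -1"
}}

```text
time: 1.9
tcp_pos: [406.5, -369.2, 250.6]
ee_rot: [0.001, 0.71, -0.704, 0.001]
force: [0.1, -0.0, 0.9]
gripper_width: 85.7
```

>>> {"fn": "jog_arm", "kwargs": {
  "deltas": "-0.49 -0.77 0 0 0 0.28 -1; -0.51 -0.76 0 0 0 0.28 -1; -0.53 -0.74 0 0 0 0.28 -1; 0 0 0 0 0 0 -1"
}}

```text
time: 2.4
tcp_pos: [480.1, -320.8, 250.4]
ee_rot: [-0.0, -0.679, 0.734, -0.001]
force: [-0.2, -0.5, -0.8]
gripper_width: 85.4
```

Run:
```python
from h import *
plan([(492,-324,250,-93.7)],-1)
im,d=snap('wrist','w1.png')
np.save('w1.npy',d)
print(calibration('wrist'))
```

```text
t 2.4 at [ 480.1 -320.8  250.4] yaw -94.49 tilt [ 0.0011 -0.0021] F [-0.22 -0.53 -0.78] w 85.4
0.08 -0.40 0.01 -0.01 -0.02 -0.13 -1
{'fx': 361.58850719162643, 'fy': 361.58850719162643, 'cx': 319.9794456041268, 'cy': 235.83708888842244, 'extrinsics': array([[-8.22104861e-02, -9.96608366e-01,  3.63332322e-03,
        -2.82735022e+02],
       [ 9.43689367e-01, -7.90163909e-02, -3.21258133e-01,
        -4.34874693e+02],
       [ 3.20455635e-01, -2.29820588e-02,  9.46984694e-01,
        -5.41366091e+02],
       [ 0.00000000e+00,  0.00000000e+00,  0.00000000e+00,
         1.00000000e+00]])}
```

View pics/w1.png

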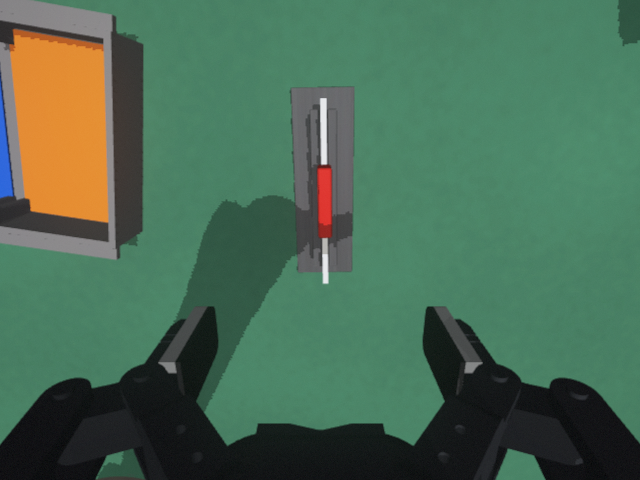

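```bash
cat >> h.py <<'E'
def red(im): 
    return (im[...,0]>150)&(im[...,1]<80)&(im[...,2]<80)
def planeproj(name,uv,z,cal=None):
    c=cal or calibration(name); E=np.linalg.inv(c['extrinsics']); uv=np.atleast_2d(uv).astype(float)
    d=np.stack([(uv[:,0]-c['cx'])/c['fx'],-(uv[:,1]-c['cy'])/c['fy'],-np.ones(len(uv))],1)@E[:3,:3].T
    o=E[:3,3]; return (o+d*((z-o[2])/d[:,2])[:,None])[:,:2]
E
python3 - <<'E'
from h import *
cal=calibration('wrist')
im=cv2.imread('pics/w1.png')[:,:,::-1].astype(int); d=np.load('w1.npy'); P=allw('wrist',d,cal)
m=red(im)&(P[...,2]>77)&(P[...,2]<90); Q=P[m]; print(m.sum(),'tab z',np.median(Q[:,2]),cv2.minAreaRect(Q[:,:2].astype(np.float32)))
m=(im.min(2)>180)&(P[...,1]<-280)&(P[...,1]>-360); Q=P[m]; print(m.sum(),np.percentile(Q[:,2],[5,50,95]))
v,u=np.nonzero(m); Q=planeproj('wrist',np.stack([u,v],1),60,cal); print(cv2.minAreaRect(Q.astype(np.float32)))
print(np.polyfit(Q[:,0],Q[:,1],1))
E
```

```text
757 tab z 81.81540953978009 ((494.79046630859375, -328.0206604003906), (10.98509693145752, 48.288902282714844), 85.41673278808594)
570 [ 7.97958768 59.86772929 61.10250701]
((489.6978759765625, -327.23614501953125), (5.084126949310303, 164.9779052734375), 85.9858169555664)
[-6.62298604e-02 -2.95108125e+02]
```

Run:
```python
from h import *
plan([(490,-326.5,140,-94)],-1)
```

```text
t 2.45 at [ 478.5 -322.6  250.4] yaw -94.64 tilt [-0.0004 -0.0036] F [ 0.31 -0.55  0.34] w 85.4
0.02 -0.10 0.92 0.00 -0.01 -0.03 -1; 0.02 -0.10 0.92 0.00 -0.01 -0.03 -1; 0.02 -0.10 0.92 0.00 -0.01 -0.03 -1; 0.02 -0.10 0.92 0.00 -0.01 -0.03 -1
```

>>> {"fn": "jog_arm", "kwargs": {
  "deltas": "0.02 -0.10 0.92 0 0 -0.03 -1; 0.02 -0.10 0.92 0 0 -0.03 -1; 0.02 -0.10 0.92 0 0 -0.03 -1; 0.02 -0.10 0.92 0 0 -0.03 -1; 0 0 0 0 0 0 -1; 0 0 0 0 0 0 -1"
}}

```text
time: 3.2
tcp_pos: [483.2, -336.7, 139.8]
ee_rot: [-0.005, -0.678, 0.735, -0.004]
force: [0.5, -0.3, 0.3]
gripper_width: 85.3
```

Run:
```python
from h import *
plan([(490,-326.5,73,-94)],-1)
im,d=snap('wrist','w2.png');cal=calibration('wrist');im=im.astype(int); P=allw('wrist',d,cal)
m=red(im)&(P[...,2]>77)&(P[...,2]<90); Q=P[m]; print(m.sum(),'tab z',np.median(Q[:,2]),cv2.minAreaRect(Q[:,:2].astype(np.float32)))
m=(im.min(2)>180)&(P[...,1]<-280)&(P[...,1]>-360)&(P[...,0]>400);v,u=np.nonzero(m); Q=planeproj('wrist',np.stack([u,v],1),60,cal); print(cv2.minAreaRect(Q.astype(np.float32)))
```

```text
t 3.2 at [ 483.2 -336.7  139.8] yaw -94.59 tilt [-0.0026 -0.0124] F [ 0.51 -0.35  0.34] w 85.3
-0.13 -0.07 0.74 0.01 -0.04 -0.03 -1; -0.13 -0.07 0.74 0.01 -0.04 -0.03 -1; -0.12 -0.07 0.74 0.01 -0.04 -0.03 -1
741 tab z 81.78883201213449 ((509.7229309082031, -326.4848327636719), (11.002640724182129, 21.638063430786133), 85.02052307128906)
((491.0051574707031, -325.3917541503906), (5.113794803619385, 165.59124755859375), 86.32927703857422)
```

View pics/w2.png

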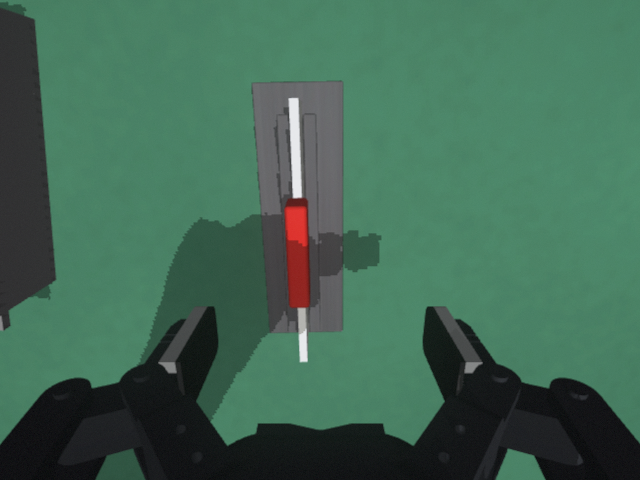

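>>> {"fn": "jog_arm", "kwargs": {
  "deltas": "-0.38 -0.22 0.3 0.02 -0.12 -0.08 -1; 0 0 0 0 0 0 -1; 0 0 0 0 0 0 -1"
}}

```text
time: 3.62
tcp_pos: [492.3, -325.8, 132.7]
ee_rot: [0.001, -0.682, 0.732, -0.002]
force: [-0.7, -0.6, 0.7]
gripper_width: 85.6
```

Run:
```python
from h import *
plan([(491,-325.8,73,-93.8)],-1)
```

```text
t 3.62 at [ 492.3 -325.8  132.7] yaw -94.06 tilt [ 0.0044 -0.0015] F [-0.67 -0.63  0.67] w 85.6
0.00 0.02 0.66 -0.01 -0.00 -0.01 -1; 0.00 0.02 0.66 -0.01 -0.00 -0.01 -1; 0.00 0.02 0.66 -0.01 -0.00 -0.01 -1
```

>>> {"fn": "jog_arm", "kwargs": {
  "deltas": "0 0.02 0.66 -0.01 0 0 -1; 0 0.02 0.5 -0.01 0 0 -1; 0 0 0.4 0 0 0 -1; 0 0 0 0 0 0 -1; 0 0 0 0 0 0 -1"
}}

```text
time: 4.25
tcp_pos: [492.6, -326.4, 85.6]
ee_rot: [0.001, -0.682, 0.732, -0.003]
force: [-0.1, 0.1, -0.3]
gripper_width: 85.2
```

Run:
```python
from h import *
plan([(491,-325.8,73,-93.8)],-1)
plan([(491,-325.8,73,-93.8)],-1)
get_image('wrist')
plan([(491,-325.8,73,-93.8)],-1)
```

```text
t 4.25 at [ 492.6 -326.4   85.6] yaw -94.03 tilt [ 0.0048 -0.0032] F [-0.12  0.05 -0.26] w 85.2
-0.02 0.06 0.42 -0.05 -0.03 -0.04 -1
t 4.25 at [ 492.6 -326.4   85.6] yaw -94.03 tilt [ 0.0048 -0.0032] F [-0.12  0.05 -0.26] w 85.2
-0.02 0.06 0.42 -0.05 -0.03 -0.04 -1
t 4.3 at [ 492.5 -326.3   85.6] yaw -94.04 tilt [ 0.0047 -0.0031] F [ 0.33 -0.24 -0.1 ] w 85.9
-0.02 0.05 0.42 -0.05 -0.03 -0.04 -1
```

>>> {"fn": "jog_arm", "kwargs": {
  "deltas": "-0.02 0.05 0.42 -0.05 -0.03 -0.04 -1; 0 0 0 0 0 0 -0.3; 0 0 0 0 0 0 0.2; 0 0 0 0 0 0 0.4; 0 0 0 0 0 0 0.5; 0 0 0 0 0 0 0.6"
}}

```text
time: 5.05
tcp_pos: [491.8, -326.1, 73.3]
ee_rot: [0.0, -0.683, 0.73, -0.001]
force: [0.1, 0.1, 0.9]
gripper_width: 16.9
```

Run:
```python
from h import *
plan([(491,-325.8,73,-93.8)],-1)
im,d=snap('wrist','w3.png')
```

```text
t 5.05 at [ 491.8 -326.1   73.3] yaw -93.78 tilt [ 0.0013 -0.0007] F [0.05 0.1  0.91] w 16.9
-0.01 0.03 0.01 -0.01 -0.01 0.00 -1
```

View pics/w3.png

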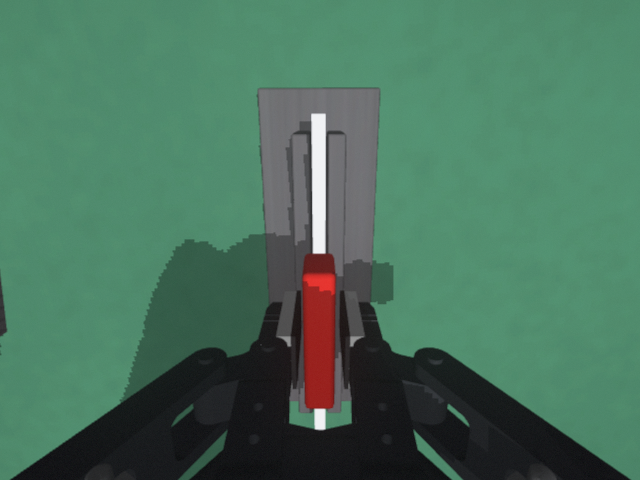

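The plate is centred between the fingers at column 318, so I'll close and check.

>>> {"fn": "jog_arm", "kwargs": {
  "deltas": "0 0 0 0 0 0 1; 0 0 0 0 0 0 1; 0 0 0 0 0 0 1; 0 0 0 0 0 0 1"
}}

```text
time: 5.6
tcp_pos: [491.9, -326.1, 73.5]
ee_rot: [0.0, -0.683, 0.73, -0.001]
force: [0.1, -0.6, 0.2]
gripper_width: 11.0
```

>>> {"fn": "jog_arm", "kwargs": {
  "deltas": "0 0 -0.3 0 0 0 1; 0 0 -0.5 0 0 0 1; 0 0 -0.6 0 0 0 1; 0 0 -0.8 0 0 0 1; 0 0 -1 0 0 0 1; 0 0 -1 0 0 0 1; 0 0 0 0 0 0 1; 0 0 0 0 0 0 1; 0 0 0 0 0 0 1"
}}

```text
time: 6.72
tcp_pos: [490.9, -325.6, 207.2]
ee_rot: [0.0, -0.683, 0.73, -0.001]
force: [0.0, -0.5, -0.1]
gripper_width: 11.0
```

Run:
```python
from h import *
plan([(575,-100,200,-103.6)],1)
im,d=snap('wrist','w4.png')
snap('top','t4.png')
```

```text
t 6.72 at [ 490.9 -325.6  207.2] yaw -93.77 tilt [ 0.002  -0.0012] F [ 0.01 -0.45 -0.14] w 11.0
-0.85 -0.26 0.03 -0.00 -0.00 0.18 1; -0.86 -0.24 0.03 -0.00 -0.00 0.18 1; -0.86 -0.22 0.03 -0.00 -0.00 0.18 1; -0.87 -0.21 0.03 -0.00 -0.00 0.18 1; -0.87 -0.19 0.03 -0.00 -0.00 0.18 1; -0.87 -0.17 0.03 -0.00 -0.00 0.18 1; -0.88 -0.16 0.03 -0.00 -0.00 0.18 1; -0.88 -0.14 0.03 -0.00 -0.00 0.18 1; -0.88 -0.12 0.03 -0.00 -0.00 0.18 1
```

View pics/w4.png

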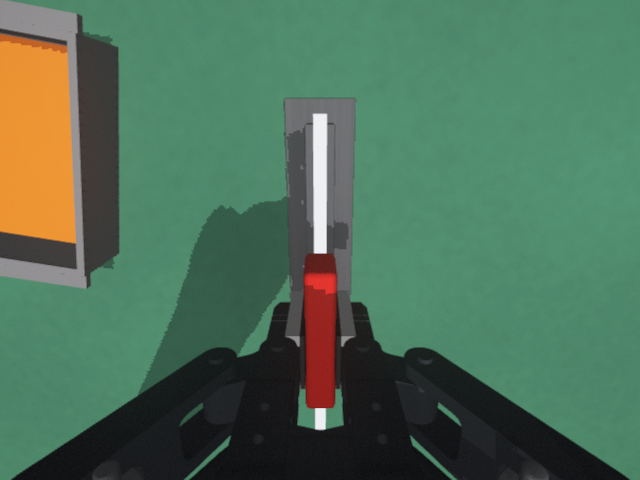

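>>> {"fn": "jog_arm", "kwargs": {
  "deltas": "-0.85 -0.1 -0.2 0 0 0.18 1; -0.9 -0.08 -0.2 0 0 0.18 1; -0.9 -0.05 -0.1 0 0 0.18 1; -0.9 -0.04 0 0 0 0.18 1; -0.9 0 0 0 0 0.18 1; -0.9 0.02 0 0 0 0.18 1; -0.9 0.05 0 0 0 0.18 1; -0.9 0.07 0 0 0 0.18 1; -0.9 0.1 0 0 0 0.18 1; 0 0 0 0 0 0 1"
}}

```text
time: 8.07
tcp_pos: [522.9, -78.0, 212.9]
ee_rot: [-0.005, -0.616, 0.788, 0.007]
force: [-0.2, 0.0, -1.5]
gripper_width: 10.9
```

Run:
```python
from h import *
plan([(500,-10,230,-103.6)],1)
```

```text
t 8.07 at [522.9 -78.  212.9] yaw -103.91 tilt [-0.0156  0.0052] F [-0.19  0.04 -1.53] w 10.9
-0.67 0.43 -0.18 0.05 0.00 -0.02 1; -0.67 0.43 -0.19 0.05 0.00 -0.02 1; -0.67 0.43 -0.19 0.05 0.00 -0.02 1
```

>>> {"fn": "jog_arm", "kwargs": {
  "deltas": "-0.67 0.4 -0.2 0.05 0 -0.02 1; -0.67 0.4 -0.2 0.05 0 0 1; -0.5 0.4 -0.2 0.05 0 0 1; 0 0 0 0 0 0 1; 0 0 0 0 0 0 1"
}}

```text
time: 8.7
tcp_pos: [499.7, -20.7, 229.3]
ee_rot: [-0.003, -0.614, 0.789, 0.0]
force: [-0.4, 0.8, -0.6]
gripper_width: 10.6
```

Run:
```python
from h import *
plan([(500,-10,230,-103.6)],1)
im,d=snap('wrist','w5.png'); np.save('w5.npy',d); import json
c=calibration('wrist'); np.save('w5c.npy',c['extrinsics'])
F=[]
for i in range(12): get_image('top'); F.append(get_state()['force'])
print(np.mean(F,0),np.std(F,0))
```

```text
t 8.7 at [499.7 -20.7 229.3] yaw -104.18 tilt [-0.0045 -0.0035] F [-0.36  0.75 -0.64] w 10.6
-0.35 0.08 -0.02 0.03 -0.04 -0.10 1
[-1.31676981e-01 -1.20276094e-04 -1.31025447e+00] [0.35112344 0.3271632  0.58882377]
```

View pics/w5.png

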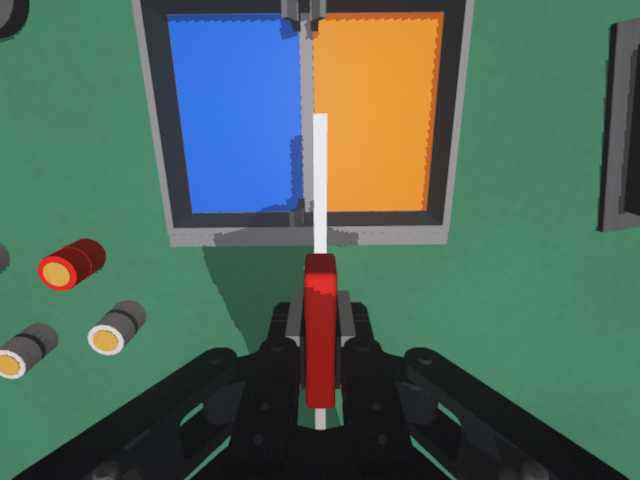

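```bash
cat > tote.py <<'E'
from h import *
def fit(f,dep,E,cx=(575.6,-27.9,-13.65)):
    c=dict(calibration('wrist')); c['extrinsics']=np.load(E)
    im=cv2.imread(f)[:,:,::-1].astype(int); d=np.load(dep); P=allw('wrist',d,c)
    hsv=cv2.cvtColor(im.astype(np.uint8),cv2.COLOR_RGB2HSV)
    a=np.radians(cx[2]); X=np.array([np.cos(a),np.sin(a)]); Y=np.array([-np.sin(a),np.cos(a)]); o=np.array(cx[:2])
    def loc(q): return np.stack([(q-o)@X,(q-o)@Y],1)
    grey=(hsv[...,1]<40)&(im.max(2)>110)
    rim=grey&(P[...,2]>52)&(P[...,2]<59)
    v,u=np.nonzero(rim); L=loc(planeproj('wrist',np.stack([u,v],1),55,c)); print('rim',len(L),np.percentile(L,[1,99],axis=0))
    blue=(hsv[...,0]>100)&(hsv[...,0]<125)&(hsv[...,1]>120)&(P[...,2]<15)&(P[...,2]>3)
    org=(hsv[...,0]<25)&(hsv[...,1]>150)&(P[...,2]<15)&(P[...,2]>3)
    out={}
    for nm,m in (('blue',blue),('org',org)):
        v,u=np.nonzero(m); L=loc(planeproj('wrist',np.stack([u,v],1),8,c)); k=(abs(L[:,0])<90)&(abs(L[:,1])<120); L=L[k]
        print(nm,len(L),np.percentile(L,[.3,99.7],axis=0).round(1).tolist())
        # per x-bin extremes
        for lo in range(-80,81,20):
            s=L[(L[:,0]>=lo)&(L[:,0]<lo+20)]
            if len(s)>50: print('  ',lo,np.percentile(s[:,1],[.5,99.5]).round(1))
    v,u=np.nonzero(rim); L=loc(planeproj('wrist',np.stack([u,v],1),55,c))
    print('near outer edge by y'); 
    for lo in range(-120,121,20):
        s=L[(L[:,1]>=lo)&(L[:,1]<lo+20)&(L[:,0]<-60)]
        if len(s)>30: print('  ',lo,np.percentile(s[:,0],[1,99]).round(1))
    print('side edges')
    for lo in range(-80,81,20):
        s=L[(L[:,0]>=lo)&(L[:,0]<lo+20)]
        for sg in (-1,1):
            q=s[s[:,1]*sg>100]
            if len(q)>20: print('  ',lo,sg,np.percentile(q[:,1],[1,99]).round(1))
E
python3 -c "
from tote import *
fit('pics/w5.png','w5.npy','w5c.npy')"
```

```text
rim 6296 [[-102.5356498  -122.0579772 ]
 [  81.3944504   121.13110273]]
blue 23680 [[-84.4, 5.9], [84.7, 114.5]]
   -80 [  6.  114.5]
   -60 [  6.4 114.4]
   -40 [  5.9 114.4]
   -20 [  6.3 114.3]
   0 [  5.8 114.3]
   20 [  6.  114.3]
   40 [  6.  114.2]
   60 [  6.4 114.2]
   80 [ 16.2 113.7]
org 22413 [[-84.3, -115.6], [84.5, -7.9]]
   -80 [-115.2  -18.3]
   -60 [-115.3  -19.3]
   -40 [-115.4  -19.4]
   -20 [-115.4  -19.5]
   0 [-115.4   -7.9]
   20 [-115.4   -8. ]
   40 [-115.3   -7.6]
   60 [-115.3   -8.5]
   80 [-115.6  -16.4]
near outer edge by y
   -120 [-102.8  -61.7]
   -100 [-102.5  -86.6]
   -80 [-103.   -86.5]
   -60 [-103.   -86.3]
   -40 [-92.6 -86. ]
   -20 [-102.4  -85. ]
   60 [-92.2 -85.8]
   80 [-102.2  -86.4]
   100 [-102.8  -61.5]
   120 [-101.1  -60.6]
side edges
   -80 -1 [-122.  -116.5]
   -80 1 [115.5 121.4]
   -60 -1 [-122.1 -116.6]
   -60 1 [115.4 121.3]
   -40 -1 [-122.2 -116.6]
   -40 1 [115.3 121.4]
   -20 -1 [-122.2 -116.7]
   -20 1 [115.3 121.3]
   0 -1 [-122.3 -116.7]
   0 1 [115.3 121.3]
   20 -1 [-122.3 -116.7]
   20 1 [115.3 121.2]
   40 -1 [-122.3 -116.8]
   40 1 [115.3 121.2]
   60 -1 [-122.3 -116.8]
   60 1 [115.4 121.2]
   80 -1 [-122.  -116.9]
   80 1 [115.3 121. ]
```

Run:
```python
from h import *
c=dict(calibration('wrist')); s=get_state(); p=s['tcp_pos']; R=Rst(s)
im,d=get_image('wrist'); c=calibration('wrist')
P=allw('wrist',d,c); m=(im.min(2)>180)&(abs(P[...,2]-(p[2]-13.3))<8)
v,u=np.nonzero(m); print(m.sum(),v.min(),v.max(),np.percentile(P[m][:,2],[2,50,98]))
z=np.median(P[m][:,2]); Q=np.c_[planeproj('wrist',np.stack([u,v],1),z,c),np.full(len(u),z)]
L=R.inv().apply(Q-p); print('tool x',np.percentile(L[:,0],[1,50,99]),'tool y',np.percentile(L[:,1],[0,1,99,100]))
k=np.polyfit(L[:,1],L[:,0],1); print(np.degrees(np.arctan(k[0])),k, p[2]-z)
m=red(im)&(abs(P[...,2]-(p[2]+8.7))<4); v,u=np.nonzero(m); Q=np.c_[planeproj('wrist',np.stack([u,v],1),p[2]+8.7,c),np.full(len(u),p[2]+8.7)]
L=R.inv().apply(Q-p); print('tab',np.percentile(L,[1,99],axis=0), np.median(P[m][:,2])-p[2])
```

```text
1784 113 252 [214.43573437 215.82037835 217.12460175]
tool x [-2.83929595 -0.51786642  2.04408408] tool y [-82.41732131 -81.73628881 -29.29590218 -28.85336014]
-0.05791467977069599 [-0.0010108 -0.4827942] 13.733487759187966
tab [[ -5.46511307 -29.40787626  -8.82125409]
 [  5.07561424 -21.20768825  -8.76440453]] 8.22805973453299
```

Run:
```python
from h import *
plan([(576,-29,200,-103.7)],1)
```

```text
t 9.4 at [499.6 -19.1 229.6] yaw -104.08 tilt [-0.0043 -0.0021] F [ 0.03  0.61 -1.1 ] w 10.7
-0.10 -0.85 0.32 0.01 -0.01 -0.02 1; -0.10 -0.85 0.33 0.01 -0.01 -0.02 1; -0.10 -0.85 0.33 0.01 -0.01 -0.02 1
```

>>> {"fn": "jog_arm", "kwargs": {
  "deltas": "-0.10 -0.85 0.32 0.01 -0.01 -0.02 1; -0.10 -0.85 0.32 0.01 -0.01 -0.02 1; -0.10 -0.7 0.3 0.01 -0.01 -0.02 1; 0 0 0 0 0 0 1; 0 0 0 0 0 0 1"
}}

```text
time: 10.02
tcp_pos: [573.0, -27.8, 200.9]
ee_rot: [-0.0, -0.618, 0.786, 0.0]
force: [-0.6, -0.4, -1.3]
gripper_width: 11.2
```

Run:
```python
from h import *
plan([(576,-29,150,-103.7)],1)
```

```text
t 10.03 at [573.  -27.8 200.9] yaw -103.69 tilt [-0.0005 -0.0001] F [-0.6  -0.4  -1.26] w 11.2
0.01 -0.05 0.85 0.00 -0.00 0.00 1; 0.01 -0.05 0.85 0.00 -0.00 0.00 1
```

>>> {"fn": "jog_arm", "kwargs": {
  "deltas": "0.01 -0.05 0.6 0 0 0 1; 0.01 -0.05 0.6 0 0 0 1; 0 0 0.3 0 0 0 1; 0 0 0 0 0 0 1; 0 0 0 0 0 0 1"
}}

```text
time: 10.65
tcp_pos: [573.7, -28.9, 153.9]
ee_rot: [-0.001, -0.618, 0.786, 0.0]
force: [1.0, 0.6, -0.5]
gripper_width: 10.7
```

Run:
```python
from h import *
plan([(576,-29,128,-103.7)],1)
im,d=snap('wrist','w6.png'); np.save('w6.npy',d); np.save('w6c.npy',calibration('wrist')['extrinsics'])
snap('top','t6.png')
from tote import fit
fit('pics/w6.png','w6.npy','w6c.npy',(575.5,-28.6,-13.7))
```

```text
t 10.65 at [573.7 -28.9 153.9] yaw -103.66 tilt [-0.0011 -0.0005] F [ 1.    0.57 -0.54] w 10.7
-0.01 -0.08 0.86 0.01 -0.01 0.01 1
rim 19562 [[ -97.45671783 -121.37910139]
 [ 103.54221136  121.3776732 ]]
blue 28327 [[-83.9, 6.5], [84.7, 115.0]]
   -80 [ 25.3 115. ]
   -60 [ 14.2 114.8]
   -40 [  8.2 114.8]
   -20 [  6.5 114.8]
   0 [  6.4 114.8]
   20 [  6.2 114.7]
   40 [  6.7 114.7]
   60 [  7.2 114.7]
   80 [ 19.8 114.4]
org 28252 [[-84.3, -115.2], [84.6, -6.9]]
   -80 [-115.1  -25.7]
   -60 [-115.   -14.5]
   -40 [-115.    -8.5]
   -20 [-114.9   -6.9]
   0 [-115.    -6.8]
   20 [-115.    -6.7]
   40 [-114.9   -7.2]
   60 [-115.    -7.8]
   80 [-114.9  -20.4]
near outer edge by y
   -120 [-102.2  -61. ]
   -100 [-93.4 -86.3]
   80 [-93.9 -86.9]
   100 [-101.9  -61.5]
   120 [-101.   -60.8]
side edges
   -80 -1 [-121.7 -116.3]
   -80 1 [115.9 121.8]
   -60 -1 [-121.7 -116.3]
   -60 1 [116.  121.8]
   -40 -1 [-121.8 -116.3]
   -40 1 [115.9 121.8]
   -20 -1 [-121.8 -116.2]
   -20 1 [115.9 121.8]
   0 -1 [-121.8 -116.2]
   0 1 [115.9 121.8]
   20 -1 [-121.8 -116.2]
   20 1 [115.8 121.8]
   40 -1 [-121.8 -116.2]
   40 1 [115.8 121.7]
   60 -1 [-121.8 -116.2]
   60 1 [115.9 121.8]
   80 -1 [-121.6 -100.3]
   80 1 [100.2 121.6]
```

View pics/w6.png

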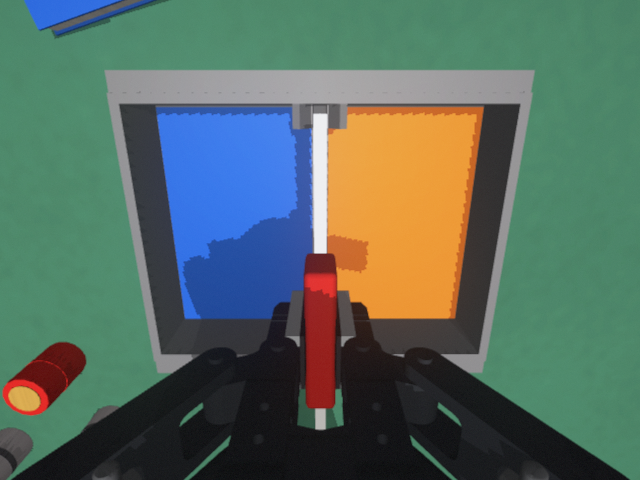

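The plate is above the slots, with the far slot at (320,115) and the plate's end lined up with it. I'll descend gently.

>>> {"fn": "jog_arm", "kwargs": {
  "deltas": "-0.01 -0.08 0.2 0 0 0 1; 0 0 0 0 0 0 1; 0 0 0 0 0 0 1; 0 0 0 0 0 0 1"
}}

```text
time: 11.25
tcp_pos: [577.2, -29.1, 148.6]
ee_rot: [0.0, -0.618, 0.786, -0.001]
force: [-0.1, -0.2, -1.3]
gripper_width: 11.0
```

Run:
```python
from h import *
plan([(576,-28.8,128,-103.7)],1)
```

```text
t 11.25 at [577.2 -29.1 148.6] yaw -103.66 tilt [ 0.0014 -0.0006] F [-0.13 -0.16 -1.27] w 11.0
-0.00 0.04 0.69 -0.01 -0.00 0.01 1
```

>>> {"fn": "jog_arm", "kwargs": {
  "deltas": "0 0.04 0.4 -0.01 0 0 1; 0 0 0.3 0 0 0 1; 0 0 0.2 0 0 0 1; 0 0 0.2 0 0 0 1; 0 0 0 0 0 0 1"
}}

```text
time: 11.88
tcp_pos: [575.2, -28.9, 112.4]
ee_rot: [-0.001, -0.618, 0.786, 0.0]
force: [-0.3, -0.5, -0.9]
gripper_width: 11.3
```

Run:
```python
from h import *
plan([(576,-28.8,100,-103.7)],1)
snap('wrist','w7.png')
```

```text
t 11.88 at [575.2 -28.9 112.4] yaw -103.65 tilt [-0.0017 -0.0003] F [-0.26 -0.52 -0.93] w 11.3
-0.01 -0.03 0.41 0.01 -0.01 0.01 1
```

View pics/w7.png

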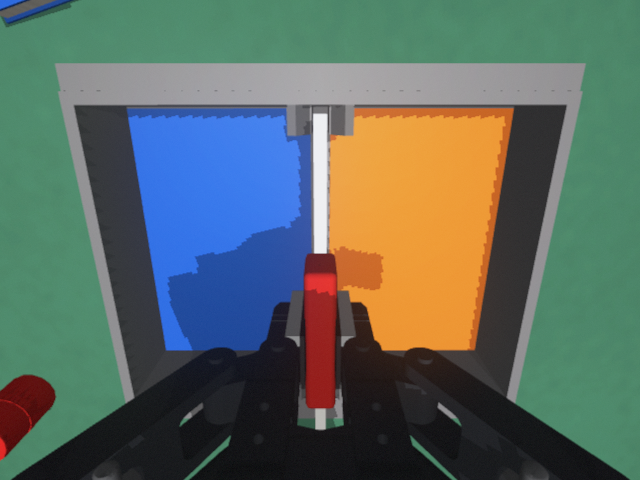

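>>> {"fn": "jog_arm", "kwargs": {
  "deltas": "-0.01 -0.03 0.3 0 0 0 1; 0 0 0.3 0 0 0 1; 0 0 0.2 0 0 0 1; 0 0 0.2 0 0 0 1; 0 0 0 0 0 0 1"
}}

```text
time: 12.55
tcp_pos: [576.8, -28.8, 80.8]
ee_rot: [-0.0, -0.618, 0.786, 0.0]
force: [0.3, 0.5, -1.1]
gripper_width: 11.2
```

Run:
```python
from h import *
plan([(576,-28.8,71.3,-103.7)],1)
```

```text
t 12.55 at [576.8 -28.8  80.8] yaw -103.66 tilt [-0.0004 -0.0003] F [ 0.3   0.51 -1.06] w 11.2
0.01 0.02 0.32 0.00 -0.00 0.01 1
```

>>> {"fn": "jog_arm", "kwargs": {
  "deltas": "0 0.02 0.15 0 0 0 1; 0 0 0.1 0 0 0 1; 0 0 0.07 0 0 0 1; 0 0 0.04 0 0 0 1; 0 0 0 0 0 0 1"
}}

```text
time: 13.18
tcp_pos: [577.0, -28.6, 71.7]
ee_rot: [0.001, -0.618, 0.786, -0.001]
force: [0.6, -0.7, -1.7]
gripper_width: 11.1
```

>>> {"fn": "jog_arm", "kwargs": {
  "deltas": "0 0 0.04 0 0 0 1; 0 0 0.04 0 0 0 1; 0 0 0 0 0 0 1"
}}

```text
time: 13.55
tcp_pos: [577.3, -28.5, 71.5]
ee_rot: [0.001, -0.618, 0.786, -0.001]
force: [0.3, 0.3, -1.0]
gripper_width: 11.2
```

>>> {"fn": "jog_arm", "kwargs": {
  "deltas": "0 0 0.1 0 0 0 1; 0 0 0.1 0 0 0 1; 0 0 0 0 0 0 1"
}}

```text
time: 13.92
tcp_pos: [577.7, -28.4, 71.9]
ee_rot: [0.001, -0.618, 0.786, -0.002]
force: [-0.1, -0.4, -1.3]
gripper_width: 10.9
```

Run:
```python
from h import *
F=[]
for i in range(6): snap('wrist','w8.png'); F.append(get_state()['force'])
print(np.mean(F,0))
plan([(576,-28.8,71.3,-103.7)],1)
im,d=get_image('wrist');P=allw('wrist',d); m=red(im); print(np.percentile(P[m][:,2],[50,90]))
```

```text
[ 0.29823884 -0.21067644  1.90312746]
t 14.22 at [578.1 -28.4  71.5] yaw -103.66 tilt [ 0.0041 -0.002 ] F [ 0.23 -0.28  2.58] w 11.0
0.03 0.06 0.01 -0.04 -0.01 0.01 1
[79.72580488 80.49983775]
```

View pics/w8.png

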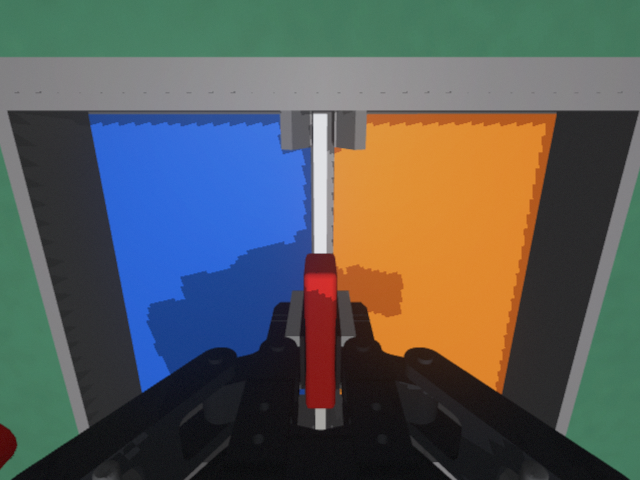

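>>> {"fn": "jog_arm", "kwargs": {
  "deltas": "0 0 0 0 0 0 0.4; 0 0 0 0 0 0 0.2; 0 0 0 0 0 0 0; 0 0 -0.3 0 0 0 0; 0 0 -0.8 0 0 0 0; 0 0 -1 0 0 0 0; 0 0 -1 0 0 0 0; 0 0 -1 0 0 0 0; 0 0 -1 0 0 0 0; 0 0 0 0 0 0 -1"
}}

```text
time: 15.52
tcp_pos: [576.8, -27.9, 231.0]
ee_rot: [0.001, -0.618, 0.786, -0.002]
force: [-0.5, -0.2, -0.4]
gripper_width: 59.6
```

Run:
```python
from h import *
plan([(520,0,240,-103.7)],1)
im,d=snap('wrist','w9.png');P=allw('wrist',d); m=red(im)&(P[...,2]>60); print(m.sum(),np.percentile(P[m][:,2],[50,90]))
```

```text
t 15.53 at [576.8 -27.9 231. ] yaw -103.63 tilt [ 0.0032 -0.0017] F [-0.53 -0.21 -0.39] w 59.6
-0.15 0.69 -0.10 -0.01 -0.00 0.00 1; -0.15 0.69 -0.10 -0.01 -0.00 0.00 1; -0.15 0.69 -0.10 -0.01 -0.00 0.00 1
757 [78.02740484 78.98175499]
```

View pics/w9.png

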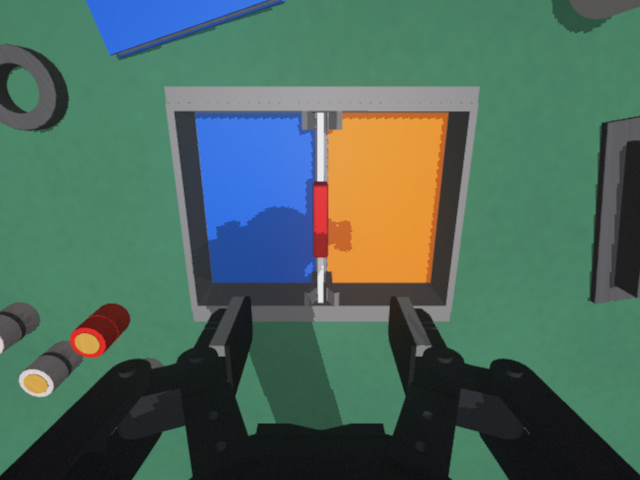

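The divider sits home in both slots, its tab at (320,220) with the top near 79 mm. Next, the spacers.

```bash
cat >> h.py <<'E'
def spacers(cam='top',zlo=44,zhi=53,xlim=(300,800),ylim=(120,450)):
    im,d=get_image(cam); P=allw(cam,d)
    hsv=cv2.cvtColor(im,cv2.COLOR_RGB2HSV)
    m=((P[...,2]>zlo-4)&(P[...,2]<zhi+6)&(P[...,0]>xlim[0])&(P[...,0]<xlim[1])&(P[...,1]>ylim[0])&(P[...,1]<ylim[1])).astype(np.uint8)
    n,l,st,c=cv2.connectedComponentsWithStats(m)
    for i in range(1,n):
        if st[i,4]<60: continue
        v,u=np.nonzero(l==i); 
        # top disc incl. rim: project to z=50
        Q=planeproj(cam,np.stack([u,v],1),50).astype(np.float32)
        (cx,cy),r=cv2.minEnclosingCircle(Q)
        print(st[i].tolist(),'circ',round(cx,1),round(cy,1),'r',round(r,1),'mean',Q.mean(0).round(1),'rgb',np.median(im[l==i],0))
    return im
E
python3 - <<'E'
from h import *
spacers()
plan([(410,213,150,-90)],-1)
E
```

```text
[153, 223, 18, 17, 228] circ 617.9 322.5 r 18.6 mean [617.9 322.5] rgb [241. 220. 185.]
[151, 265, 18, 17, 232] circ 529.0 323.5 r 18.8 mean [528.4 323.3] rgb [241. 220. 185.]
[197, 277, 17, 17, 227] circ 504.0 226.5 r 18.6 mean [503.5 226.1] rgb [241. 126.  61.]
[162, 292, 18, 17, 235] circ 472.2 298.4 r 19.1 mean [471.2 298.5] rgb [241. 220. 182.]
[201, 313, 18, 18, 227] circ 427.2 214.1 r 18.3 mean [427. 214.] rgb [242. 224. 192.]
t 15.62 at [574.8 -28.1 227.6] yaw -103.63 tilt [-0.0033 -0.0017] F [ 0.16  0.4  -0.77] w 73.6
-0.59 0.66 0.24 0.00 -0.00 -0.21 -1; -0.61 0.64 0.24 0.00 -0.00 -0.21 -1; -0.62 0.63 0.24 0.00 -0.00 -0.21 -1; -0.63 0.62 0.24 0.00 -0.00 -0.21 -1; -0.65 0.60 0.24 0.00 -0.00 -0.21 -1; -0.66 0.59 0.24 0.00 -0.00 -0.21 -1; -0.67 0.58 0.24 0.00 -0.00 -0.21 -1; -0.68 0.56 0.24 0.00 -0.00 -0.21 -1; -0.70 0.55 0.24 0.00 -0.00 -0.21 -1; -0.71 0.53 0.24 0.00 -0.00 -0.21 -1
-0.72 0.52 0.24 0.00 -0.00 -0.21 -1
```

Spacer C has been knocked to about (472,298) and still stands. Picking D first.

>>> {"fn": "jog_arm", "kwargs": {
  "deltas": "-0.59 0.66 0 0 0 -0.21 -1; -0.61 0.64 0 0 0 -0.21 -1; -0.62 0.63 0 0 0 -0.21 -1; -0.63 0.62 0.2 0 0 -0.21 -1; -0.65 0.60 0.2 0 0 -0.21 -1; -0.66 0.59 0.4 0 0 -0.21 -1; -0.67 0.58 0.4 0 0 -0.21 -1; -0.68 0.56 0.4 0 0 -0.21 -1; -0.70 0.55 0.4 0 0 -0.21 -1; 0 0 0 0 0 0 -1"
}}

```text
time: 16.88
tcp_pos: [422.9, 170.4, 152.1]
ee_rot: [-0.015, -0.695, 0.719, 0.009]
force: [0.5, 0.0, -0.4]
gripper_width: 85.4
```

Run:
```python
from h import *
plan([(427,214,135,-90)],-1)
```

```text
t 16.88 at [422.9 170.4 152.1] yaw -91.98 tilt [-0.0335 -0.008 ] F [ 0.53  0.02 -0.41] w 85.4
-0.73 -0.05 0.28 0.16 -0.04 -0.17 -1; -0.73 -0.06 0.28 0.16 -0.04 -0.17 -1
```

>>> {"fn": "jog_arm", "kwargs": {
  "deltas": "-0.7 -0.05 0.1 0.16 -0.04 -0.17 -1; -0.7 -0.05 0.1 0.1 -0.02 -0.1 -1; 0 0 0 0 0 0 -1; 0 0 0 0 0 0 -1"
}}

```text
time: 17.38
tcp_pos: [428.9, 212.6, 144.6]
ee_rot: [-0.002, -0.704, 0.71, 0.001]
force: [0.4, -0.4, -0.1]
gripper_width: 85.5
```

```bash
cat >> h.py <<'E'
def wristsp(f=None,zt=50):
    """spacer tops in wrist view"""
    c=calibration('wrist'); im,d=get_image('wrist'); P=allw('wrist',d,c); hsv=cv2.cvtColor(im,cv2.COLOR_RGB2HSV)
    m=((abs(P[...,2]-zt)<4)&(d>60)&(hsv[...,2]>0)).astype(np.uint8)
    m[400:]=0
    n,l,st,ce=cv2.connectedComponentsWithStats(m)
    for i in range(1,n):
        if st[i,4]<300: continue
        v,u=np.nonzero(l==i); Q=P[l==i]; b=Q[Q[:,2]>np.median(Q[:,2])-2.5][:,:2].astype(np.float32)
        (cx,cy),r=cv2.minEnclosingCircle(b)
        print('W',st[i].tolist(),'circ',round(cx,1),round(cy,1),'r',round(r,1),'mean',b.mean(0).round(1),'z',np.median(Q[:,2]).round(1))
    if f: cv2.imwrite('pics/'+f,im[:,:,::-1])
E
python3 - <<'E'
from h import *
plan([(427,214,60,-90)],-1)
wristsp('w10.png')
E
```

```text
t 17.38 at [428.9 212.6 144.6] yaw -90.51 tilt [-0.0042 -0.0025] F [ 0.39 -0.41 -0.11] w 85.5
-0.02 0.02 0.94 0.01 -0.01 -0.03 -1; -0.02 0.02 0.94 0.01 -0.01 -0.03 -1; -0.02 0.02 0.94 0.01 -0.01 -0.03 -1
W [487, 0, 153, 164, 4161] circ 523.3 61.8 r 56.5 mean [502.4  73.6] z 52.7
W [86, 48, 68, 69, 3519] circ 527.9 323.8 r 18.4 mean [528.4 323.2] z 50.1
W [265, 95, 61, 63, 3022] circ 503.3 226.5 r 17.8 mean [503.8 226.5] z 50.1
W [148, 154, 60, 58, 2682] circ 471.1 299.1 r 18.1 mean [471.8 298.5] z 50.1
W [290, 223, 55, 53, 2210] circ 426.8 214.8 r 17.9 mean [427.5 214.6] z 50.2
```

View pics/w10.png

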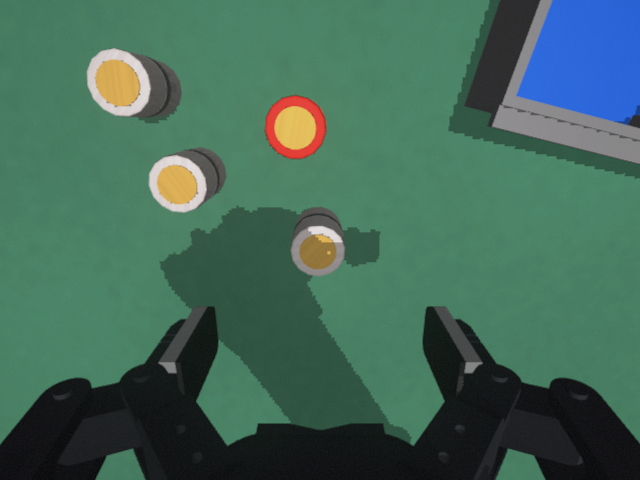

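The wrist view shows D upright at (318,250), B at (120,82), C at (180,183) and the red one at (295,127).

>>> {"fn": "jog_arm", "kwargs": {
  "deltas": "-0.04 0.03 0.6 0.03 -0.03 -0.08 -1; 0 0 0.9 0 0 0 -1; 0 0 0.8 0 0 0 -1; 0 0 0.5 0 0 0 -1; 0 0 0.3 0 0 0 -1; 0 0 0 0 0 0 -1; 0 0 0 0 0 0 -1"
}}

```text
time: 18.3
tcp_pos: [432.8, 210.4, 51.6]
ee_rot: [0.003, -0.704, 0.71, -0.002]
force: [-0.9, 0.9, -0.0]
gripper_width: 85.7
```

Run:
```python
from h import *
plan([(427,214.6,30,-90)],-1)
```

```text
t 18.3 at [432.8 210.4  51.6] yaw -90.54 tilt [0.0064 0.0012] F [-0.87  0.95 -0.01] w 85.7
-0.14 0.20 0.72 -0.06 0.01 -0.09 -1
```

>>> {"fn": "jog_arm", "kwargs": {
  "deltas": "-0.14 0.2 0.1 -0.06 0.01 -0.09 -1; 0 0 0.3 0 0 0 -1; 0 0 0.3 0 0 0 -1; 0 0 0 0 0 0 -1; 0 0 0 0 0 0 -1"
}}

```text
time: 18.92
tcp_pos: [427.0, 215.8, 30.0]
ee_rot: [-0.001, 0.708, -0.707, 0.0]
force: [0.8, -0.1, -0.1]
gripper_width: 85.4
```

Run:
```python
from h import *
plan([(427,214.6,30,-90)],-1)
```

```text
t 18.93 at [427.  215.8  30. ] yaw -89.92 tilt [0.0015 0.0011] F [ 0.75 -0.15 -0.07] w 85.4
0.04 0.00 0.00 -0.01 0.01 0.01 -1
```

>>> {"fn": "jog_arm", "kwargs": {
  "deltas": "0.04 0 0 0 0 0 0.2; 0 0 0 0 0 0 0.4; 0 0 0 0 0 0 1; 0 0 0 0 0 0 1; 0 0 0 0 0 0 1; 0 0 0 0 0 0 1; 0 0 0 0 0 0 1"
}}

```text
time: 19.8
tcp_pos: [427.6, 214.3, 30.6]
ee_rot: [-0.001, 0.707, -0.707, 0.001]
force: [0.3, -0.8, 0.5]
gripper_width: 35.0
```

>>> {"fn": "jog_arm", "kwargs": {
  "deltas": "0 0 -0.3 0 0 0 1; 0 0 -0.8 0 0 0 1; 0 0 -1 0 0 0 1; 0 0 -1 0 0 0 1; 0 0 -1 0 0 0 1; 0 0 0 0 0 0 1; 0 0 0 0 0 0 1; 0 0 0 0 0 0 1"
}}

```text
time: 20.8
tcp_pos: [420.9, 210.7, 152.0]
ee_rot: [0.007, 0.708, -0.706, -0.002]
force: [-0.1, 0.2, -4.1]
gripper_width: 35.2
```

```bash
cat >> h.py <<'E'
def weigh(f='wh.png',n=10):
    F=[];T=[]
    for i in range(n):
        im,d=get_image('wrist'); s=get_state(); F.append(s['force']);T.append(s['wrist_torque'])
    cv2.imwrite('pics/'+f,im[:,:,::-1])
    print('F',np.mean(F,0).round(2),'sd',np.std(F,0).round(2),'-> g',round(-np.mean(F,0)[2]/9.81*1000))
def tote(x,y):
    a=np.radians(-13.7); return 575.5+x*np.cos(a)-y*np.sin(a), -28.55+x*np.sin(a)+y*np.cos(a)
E
python3 - <<'E'
from h import *
weigh('wh1.png')
for y in (60,-60): print(tote(-60,y)); plan([(*tote(-60,y),170,-103.7)],1)
E
```

```text
F [ 0.27  0.06 -4.47] sd [0.32 0.45 0.46] -> g 456
(np.float64(531.4173415640784), np.float64(43.95323596379588))
t 21.3 at [421.9 211.2 153.3] yaw -89.91 tilt [-0.0101 -0.0049] F [-0.2   0.02 -5.03] w 34.6
0.80 -0.52 -0.08 0.01 -0.01 0.33 1; 0.78 -0.55 -0.08 0.01 -0.01 0.33 1; 0.76 -0.57 -0.08 0.01 -0.01 0.33 1; 0.74 -0.60 -0.08 0.01 -0.01 0.33 1; 0.72 -0.62 -0.08 0.01 -0.01 0.33 1; 0.70 -0.65 -0.08 0.01 -0.01 0.33 1; 0.67 -0.67 -0.08 0.01 -0.01 0.33 1
(np.float64(502.9967640362041), np.float64(-72.63265843592164))
t 21.3 at [421.9 211.2 153.3] yaw -89.91 tilt [-0.0101 -0.0049] F [-0.2   0.02 -5.03] w 34.6
0.86 -0.24 -0.05 0.01 -0.01 0.21 1; 0.86 -0.26 -0.05 0.01 -0.01 0.21 1; 0.85 -0.28 -0.05 0.01 -0.01 0.21 1; 0.84 -0.30 -0.05 0.01 -0.01 0.21 1; 0.84 -0.32 -0.05 0.01 -0.01 0.21 1; 0.83 -0.34 -0.05 0.01 -0.01 0.21 1; 0.82 -0.35 -0.05 0.01 -0.01 0.21 1; 0.81 -0.37 -0.05 0.01 -0.01 0.21 1; 0.80 -0.39 -0.05 0.01 -0.01 0.21 1; 0.80 -0.41 -0.05 0.01 -0.01 0.21 1
0.79 -0.43 -0.05 0.01 -0.01 0.21 1
```

View pics/wh1.png

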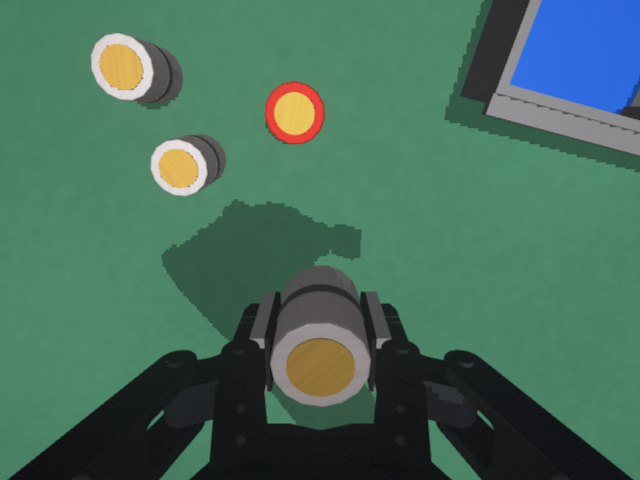

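About 456 g, so it's solid and goes on the blue side (+y).

>>> {"fn": "jog_arm", "kwargs": {
  "deltas": "0.80 -0.52 -0.08 0.01 -0.01 0.33 1; 0.78 -0.55 -0.08 0.01 -0.01 0.33 1; 0.76 -0.57 -0.08 0.01 -0.01 0.33 1; 0.74 -0.60 -0.08 0.01 -0.01 0.33 1; 0.72 -0.62 -0.08 0.01 -0.01 0.33 1; 0.70 -0.65 -0.08 0.01 -0.01 0.33 1; 0.5 -0.5 0 0.01 -0.01 0.33 1; 0 0 0 0 0 0 1; 0 0 0 0 0 0 1"
}}

```text
time: 22.42
tcp_pos: [532.3, 41.4, 167.4]
ee_rot: [0.0, -0.612, 0.791, 0.002]
force: [0.2, -0.0, -5.6]
gripper_width: 34.5
```

Run:
```python
from h import *
plan([(*tote(-60,60),100,-103.7)],1)
```

```text
t 22.43 at [532.3  41.4 167.4] yaw -104.53 tilt [-0.0023  0.0041] F [ 0.23 -0.05 -5.62] w 34.5
-0.02 0.01 0.75 0.01 0.01 -0.05 1; -0.02 0.01 0.75 0.01 0.01 -0.05 1; -0.02 0.02 0.75 0.01 0.01 -0.05 1
```

>>> {"fn": "jog_arm", "kwargs": {
  "deltas": "-0.04 0.02 0.75 0.01 0.01 -0.1 1; 0 0 0.75 0 0 0 1; 0 0 0.75 0 0 0 1; 0 0 0.4 0 0 0 1; 0 0 0 0 0 0 1"
}}

```text
time: 23.05
tcp_pos: [529.6, 51.8, 86.8]
ee_rot: [0.002, -0.621, 0.784, 0.004]
force: [0.8, -0.2, -5.0]
gripper_width: 34.9
```

Run:
```python
from h import *
plan([(*tote(-60,60),38.8,-103.7)],1)
snap('wrist','w11.png')
```

```text
t 23.05 at [529.6  51.8  86.8] yaw -103.18 tilt [-0.0021  0.0079] F [ 0.82 -0.17 -4.95] w 34.9
0.13 -0.06 0.80 0.02 0.03 0.04 1; 0.12 -0.06 0.80 0.02 0.03 0.04 1
```

View pics/w11.png

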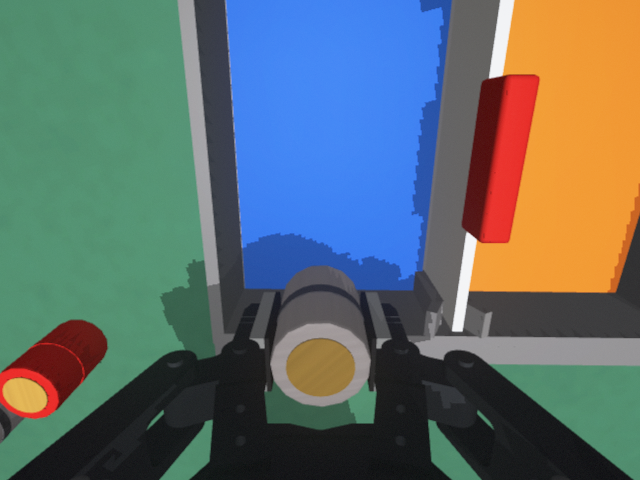

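>>> {"fn": "jog_arm", "kwargs": {
  "deltas": "0.25 -0.15 0.1 0.04 0.06 0.08 1; 0 0 0 0 0 0 1; 0 0 0.4 0 0 0 1; 0 0 0.3 0 0 0 1; 0 0 0.3 0 0 0 1; 0 0 0 0 0 0 1"
}}

```text
time: 23.85
tcp_pos: [534.8, 43.0, 54.1]
ee_rot: [0.003, -0.618, 0.787, -0.002]
force: [-0.4, 0.6, -4.2]
gripper_width: 34.8
```

Run:
```python
from h import *
plan([(*tote(-60,60),38.8,-103.7)],1)
```

```text
t 23.85 at [534.8  43.   54.1] yaw -103.73 tilt [0.0059 0.0007] F [-0.36  0.58 -4.23] w 34.8
-0.00 0.12 0.51 -0.05 0.02 -0.00 1
```

>>> {"fn": "jog_arm", "kwargs": {
  "deltas": "0 0.1 0.2 -0.05 0.02 0 1; 0 0 0.15 0 0 0 1; 0 0 0.08 0 0 0 1; 0 0 0.05 0 0 0 1; 0 0 0 0 0 0 1"
}}

```text
time: 24.48
tcp_pos: [532.3, 44.1, 39.0]
ee_rot: [0.0, -0.618, 0.786, -0.0]
force: [0.1, -0.7, -3.8]
gripper_width: 34.6
```

Run:
```python
from h import *
weigh(n=3)
plan([(*tote(-60,60),38.8,-103.7)],1)
```

```text
F [ 0.3   0.45 -3.99] sd [0.18 0.51 0.24] -> g 407
t 24.62 at [532.5  44.1  39.2] yaw -103.72 tilt [0.0014 0.0002] F [ 0.5   1.04 -3.66] w 34.3
0.01 0.03 0.01 -0.01 0.01 -0.00 1
```

>>> {"fn": "jog_arm", "kwargs": {
  "deltas": "0 0 0.06 0 0 0 1; 0 0 0.06 0 0 0 1; 0 0 0 0 0 0 1"
}}

```text
time: 25.0
tcp_pos: [533.1, 44.2, 39.1]
ee_rot: [0.001, -0.618, 0.786, -0.001]
force: [-0.3, 0.4, -5.5]
gripper_width: 35.0
```

Run:
```python
from h import *
weigh(n=3)
plan([(*tote(-60,60),38.8,-103.7)],1)
```

```text
F [-0.02 -0.26 -3.72] sd [0.24 0.94 1.45] -> g 379
t 25.15 at [533.1  44.2  38.7] yaw -103.72 tilt [ 0.0025 -0.0004] F [ 0.01 -0.23 -1.67] w 34.9
0.02 0.05 -0.00 -0.02 0.00 -0.00 1
```

>>> {"fn": "jog_arm", "kwargs": {
  "deltas": "0 0 0.02 0 0 0 0.1; 0 0 0 0 0 0 0; 0 0 0 0 0 0 -0.3; 0 0 0 0 0 0 -0.3; 0 0 -0.5 0 0 0 -0.3; 0 0 -1 0 0 0 -0.3; 0 0 -1 0 0 0 -0.3; 0 0 -1 0 0 0 -1; 0 0 -0.5 0 0 0 -1; 0 0 0 0 0 0 -1"
}}

```text
time: 26.4
tcp_pos: [535.1, 44.9, 167.4]
ee_rot: [0.004, -0.618, 0.786, -0.003]
force: [0.0, 0.4, -0.8]
gripper_width: 85.3
```

Run:
```python
from h import *
snap('wrist','w12.png'); spacers()
plan([(529,323.4,150,-90),],-1)
```

```text
[153, 223, 18, 17, 228] circ 617.4 322.3 r 18.8 mean [617.9 322.2] rgb [239.5 218.  180. ]
[151, 265, 18, 17, 230] circ 528.4 323.7 r 18.6 mean [528.2 323.5] rgb [240.  218.  183.5]
[197, 277, 17, 17, 228] circ 504.0 226.5 r 18.6 mean [503.5 226.3] rgb [240.  124.   60.5]
[162, 292, 18, 17, 234] circ 471.3 298.4 r 18.6 mean [471.2 298.4] rgb [240.  218.  181.5]
t 26.5 at [533.9  44.7 165.5] yaw -103.69 tilt [0.0069 0.0003] F [-0.05  0.34 -1.05] w 85.2
-0.90 0.24 0.05 -0.01 0.00 -0.23 -1; -0.90 0.21 0.05 -0.01 0.00 -0.23 -1; -0.91 0.19 0.05 -0.01 0.00 -0.23 -1; -0.91 0.17 0.05 -0.01 0.00 -0.23 -1; -0.92 0.15 0.05 -0.01 0.00 -0.23 -1; -0.92 0.13 0.05 -0.01 0.00 -0.23 -1; -0.92 0.11 0.05 -0.01 0.00 -0.23 -1; -0.93 0.08 0.05 -0.01 0.00 -0.23 -1; -0.93 0.06 0.05 -0.01 0.00 -0.23 -1; -0.93 0.04 0.05 -0.01 0.00 -0.23 -1
```

View pics/w12.png

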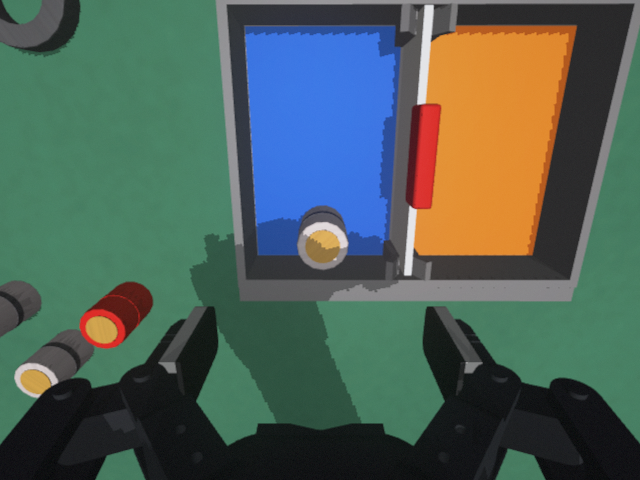

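D stands on the blue mat at (323,240). Next is A.

Run:
```python
from h import *
plan([(613,315,140,-90),],-1)
```

```text
t 26.5 at [533.9  44.7 165.5] yaw -103.69 tilt [0.0069 0.0003] F [-0.05  0.34 -1.05] w 85.2
-0.94 -0.04 0.09 -0.01 0.00 -0.23 -1; -0.94 -0.06 0.09 -0.01 0.00 -0.23 -1; -0.93 -0.09 0.09 -0.01 0.00 -0.23 -1; -0.93 -0.11 0.09 -0.01 0.00 -0.23 -1; -0.93 -0.13 0.09 -0.01 0.00 -0.23 -1; -0.93 -0.15 0.09 -0.01 0.00 -0.23 -1; -0.92 -0.18 0.09 -0.01 0.00 -0.23 -1; -0.92 -0.20 0.09 -0.01 0.00 -0.23 -1; -0.91 -0.22 0.09 -0.01 0.00 -0.23 -1; -0.91 -0.24 0.09 -0.01 0.00 -0.23 -1
```

>>> {"fn": "jog_arm", "kwargs": {
  "deltas": "-0.94 -0.04 0 -0.01 0 -0.23 -1; -0.94 -0.06 0 -0.01 0 -0.23 -1; -0.93 -0.09 0 -0.01 0 -0.23 -1; -0.93 -0.11 0.1 -0.01 0 -0.23 -1; -0.93 -0.13 0.1 -0.01 0 -0.23 -1; -0.93 -0.15 0.1 -0.01 0 -0.23 -1; -0.92 -0.18 0.1 -0.01 0 -0.23 -1; -0.92 -0.20 0.1 -0.01 0 -0.23 -1; -0.8 -0.22 0.1 -0.01 0 -0.23 -1; 0 0 0 0 0 0 -1"
}}

```text
time: 27.75
tcp_pos: [595.5, 286.1, 124.4]
ee_rot: [-0.017, -0.701, 0.713, 0.009]
force: [-0.0, -0.2, 0.4]
gripper_width: 85.2
```

Run:
```python
from h import *
plan([(617.5,322.5,130,-90),],-1)
```

```text
t 27.75 at [595.5 286.1 124.4] yaw -91.01 tilt [-0.038  -0.0112] F [-0.02 -0.16  0.37] w 85.2
-0.61 -0.35 -0.11 0.18 -0.05 -0.09 -1; -0.61 -0.36 -0.10 0.18 -0.05 -0.09 -1
```

>>> {"fn": "jog_arm", "kwargs": {
  "deltas": "-0.6 -0.35 -0.1 0.18 -0.05 -0.09 -1; -0.5 -0.3 -0.1 0.18 -0.05 -0.08 -1; 0 0 0 0 0 0 -1; 0 0 0 0 0 0 -1"
}}

```text
time: 28.25
tcp_pos: [615.1, 313.6, 125.7]
ee_rot: [-0.005, -0.706, 0.708, -0.001]
force: [0.1, -0.8, -0.9]
gripper_width: 85.1
```

Run:
```python
from h import *
plan([(617.5,322.5,60,-90),],-1)
wristsp('w13.png')
```

```text
t 28.25 at [615.1 313.6 125.7] yaw -90.21 tilt [-0.0053 -0.0095] F [ 0.06 -0.81 -0.86] w 85.1
-0.11 -0.03 0.73 0.02 -0.03 -0.01 -1; -0.10 -0.03 0.73 0.02 -0.03 -0.01 -1; -0.10 -0.03 0.73 0.02 -0.03 -0.01 -1
W [273, 223, 60, 58, 2635] circ 618.5 323.3 r 17.9 mean [619.3 323.4] z 50.2
W [603, 338, 37, 62, 744] circ 530.0 109.1 r 24.3 mean [528.1 108.4] z 49.9
W [278, 352, 52, 47, 1899] circ 528.3 324.8 r 18.4 mean [529.9 324.5] z 50.2
```

Correcting to (618.5,323.2) and descending.

>>> {"fn": "jog_arm", "kwargs": {
  "deltas": "-0.32 -0.1 0.3 0.05 -0.09 -0.03 -1; 0 0 0 0 0 0 -1; 0 0 0.6 0 0 0 -1; 0 0 0.4 0 0 0 -1; 0 0 0 0 0 0 -1"
}}

```text
time: 28.92
tcp_pos: [617.7, 321.6, 82.8]
ee_rot: [-0.001, -0.706, 0.708, 0.0]
force: [-0.1, -0.6, -0.2]
gripper_width: 85.5
```

Run:
```python
from h import *
plan([(618.4,323.2,30,-90),],-1)
```

```text
t 28.93 at [617.7 321.6  82.8] yaw -90.12 tilt [-0.0017 -0.0016] F [-0.15 -0.58 -0.2 ] w 85.5
-0.03 -0.01 0.88 0.01 -0.01 -0.01 -1; -0.03 -0.01 0.88 0.01 -0.01 -0.01 -1
```

>>> {"fn": "jog_arm", "kwargs": {
  "deltas": "-0.05 -0.02 0.6 0 0 0 -1; 0 0 0.6 0 0 0 -1; 0 0 0.35 0 0 0 -1; 0 0 0.15 0 0 0 -1; 0 0 0 0 0 0 -1"
}}

```text
time: 29.55
tcp_pos: [618.0, 322.9, 27.3]
ee_rot: [-0.002, -0.706, 0.708, 0.0]
force: [-0.8, 0.6, 1.2]
gripper_width: 85.4
```

Run:
```python
from h import *
plan([(618.4,323.2,30,-90),],-1)
```

```text
t 29.55 at [618.  322.9  27.3] yaw -90.12 tilt [-0.0027 -0.0022] F [-0.83  0.61  1.22] w 85.4
-0.01 -0.01 -0.09 0.03 -0.02 -0.02 -1
```

>>> {"fn": "jog_arm", "kwargs": {
  "deltas": "0 0 -0.09 0 0 0 0.2; 0 0 0 0 0 0 0.4; 0 0 0 0 0 0 1; 0 0 0 0 0 0 1; 0 0 0 0 0 0 1; 0 0 0 0 0 0 1; 0 0 0 0 0 0 1"
}}

```text
time: 30.42
tcp_pos: [619.0, 323.5, 32.3]
ee_rot: [-0.0, -0.706, 0.708, -0.0]
force: [-0.9, 0.8, 0.1]
gripper_width: 34.8
```

>>> {"fn": "jog_arm", "kwargs": {
  "deltas": "0 0 -0.3 0 0 0 1; 0 0 -0.8 0 0 0 1; 0 0 -1 0 0 0 1; 0 0 -1 0 0 0 1; 0 0 -1 0 0 0 1; 0 0 0 0 0 0 1; 0 0 0 0 0 0 1; 0 0 0 0 0 0 1"
}}

```text
time: 31.42
tcp_pos: [617.2, 322.7, 157.2]
ee_rot: [-0.003, -0.707, 0.708, 0.001]
force: [-0.9, -0.4, -2.7]
gripper_width: 34.5
```

Run:
```python
from h import *
weigh('wh2.png')
for y in (60,-60): plan([(*tote(60,y),165,-103.7)],1)
plan([(*tote(-60,-60),165,-103.7)],1)
```

```text
F [ 0.01  0.07 -1.45] sd [0.52 0.51 0.27] -> g 147
t 31.93 at [617.8 323.1 158.6] yaw -90.1 tilt [-0.0028 -0.0022] F [-0.32 -0.55 -1.52] w 34.8
0.93 -0.09 -0.02 0.00 -0.00 0.21 1; 0.93 -0.11 -0.02 0.00 -0.00 0.21 1; 0.93 -0.13 -0.02 0.00 -0.00 0.21 1; 0.92 -0.15 -0.02 0.00 -0.00 0.21 1; 0.92 -0.17 -0.02 0.00 -0.00 0.21 1; 0.92 -0.19 -0.02 0.00 -0.00 0.21 1; 0.91 -0.21 -0.02 0.00 -0.00 0.21 1; 0.91 -0.23 -0.02 0.00 -0.00 0.21 1; 0.90 -0.25 -0.02 0.00 -0.00 0.21 1; 0.90 -0.27 -0.02 0.00 -0.00 0.21 1
0.89 -0.29 -0.02 0.00 -0.00 0.21 1
t 31.93 at [617.8 323.1 158.6] yaw -90.1 tilt [-0.0028 -0.0022] F [-0.32 -0.55 -1.52] w 34.8
0.94 -0.01 -0.01 0.00 -0.00 0.15 1; 0.94 -0.02 -0.01 0.00 -0.00 0.15 1; 0.94 -0.04 -0.01 0.00 -0.00 0.15 1; 0.94 -0.05 -0.01 0.00 -0.00 0.15 1; 0.94 -0.07 -0.01 0.00 -0.00 0.15 1; 0.94 -0.08 -0.01 0.00 -0.00 0.15 1; 0.94 -0.09 -0.01 0.00 -0.00 0.15 1; 0.94 -0.11 -0.01 0.00 -0.00 0.15 1; 0.93 -0.12 -0.01 0.00 -0.00 0.15 1; 0.93 -0.14 -0.01 0.00 -0.00 0.15 1
0.93 -0.15 -0.01 0.00 -0.00 0.15 1; 0.93 -0.17 -0.01 0.00 -0.00 0.15 1; 0.92 -0.18 -0.01 0.00 -0.00 0.15 1; 0.92 -0.20 -0.01 0.00 -0.00 0.15 1; 0.92 -0.21 -0.01 0.00 -0.00 0.15 1
t 31.93 at [617.8 323.1 158.6] yaw -90.1 tilt [-0.0028 -0.0022] F [-0.32 -0.55 -1.52] w 34.8
0.94 0.27 -0.01 0.00 -0.00 0.16 1; 0.95 0.26 -0.01 0.00 -0.00 0.16 1; 0.95 0.24 -0.01 0.00 -0.00 0.16 1; 0.96 0.22 -0.01 0.00 -0.00 0.16 1; 0.96 0.21 -0.01 0.00 -0.00 0.16 1; 0.96 0.19 -0.01 0.00 -0.00 0.16 1; 0.97 0.17 -0.01 0.00 -0.00 0.16 1; 0.97 0.16 -0.01 0.00 -0.00 0.16 1; 0.97 0.14 -0.01 0.00 -0.00 0.16 1; 0.97 0.13 -0.01 0.00 -0.00 0.16 1
0.98 0.11 -0.01 0.00 -0.00 0.16 1; 0.98 0.09 -0.01 0.00 -0.00 0.16 1; 0.98 0.08 -0.01 0.00 -0.00 0.16 1; 0.98 0.06 -0.02 0.00 -0.00 0.16 1
```

View pics/wh2.png

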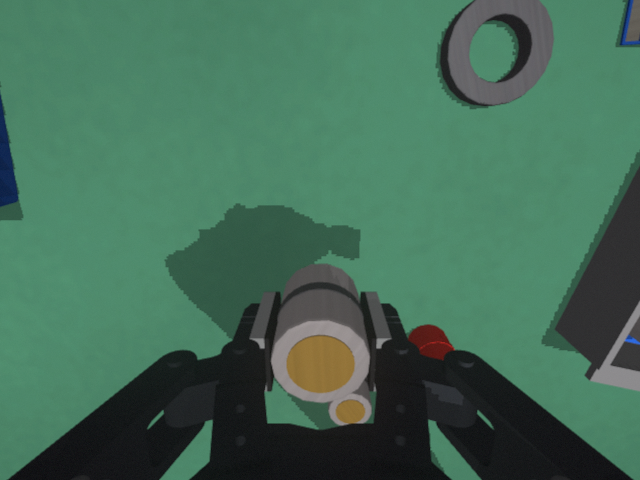

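About 147 g, so hollow: it goes on the orange side.

>>> {"fn": "jog_arm", "kwargs": {
  "deltas": "0.94 0.27 -0.02 0 0 0.16 1; 0.95 0.26 -0.02 0 0 0.16 1; 0.95 0.24 -0.02 0 0 0.16 1; 0.96 0.22 -0.02 0 0 0.16 1; 0.96 0.21 -0.02 0 0 0.16 1; 0.96 0.19 -0.02 0 0 0.16 1; 0.97 0.17 -0.02 0 0 0.16 1; 0.97 0.16 -0.02 0 0 0.16 1; 0.97 0.14 -0.02 0 0 0.16 1; 0.97 0.13 -0.02 0 0 0.16 1"
}}

```text
time: 33.17
tcp_pos: [534.0, 36.1, 166.7]
ee_rot: [0.002, -0.645, 0.764, -0.0]
force: [-0.4, 0.6, -0.7]
gripper_width: 35.0
```

Run:
```python
from h import *
plan([(*tote(-60,-60),165,-103.7)],1)
```

```text
t 33.17 at [534.   36.1 166.7] yaw -99.66 tilt [0.0027 0.0018] F [-0.44  0.56 -0.66] w 35.0
0.94 0.10 0.01 -0.01 0.01 0.17 1; 0.94 0.09 0.01 -0.01 0.01 0.17 1; 0.94 0.07 0.01 -0.01 0.01 0.17 1; 0.94 0.05 0.01 -0.01 0.01 0.17 1
```

>>> {"fn": "jog_arm", "kwargs": {
  "deltas": "0.94 0.1 0 0 0 0.17 1; 0.94 0.08 0 0 0 0.17 1; 0.94 0.07 0 0 0 0.17 1; 0.6 0.05 0 0 0 0.17 1; 0 0 0 0 0 0 1; 0 0 0 0 0 0 1"
}}

```text
time: 33.92
tcp_pos: [505.0, -67.1, 168.5]
ee_rot: [0.003, -0.615, 0.788, -0.002]
force: [0.3, 0.4, -1.5]
gripper_width: 34.6
```

Run:
```python
from h import *
plan([(*tote(-60,-60),95,-103.7)],1)
```

```text
t 33.92 at [505.  -67.1 168.5] yaw -104.04 tilt [0.0076 0.0014] F [ 0.32  0.4  -1.53] w 34.6
0.07 0.01 0.82 -0.02 0.01 -0.02 1; 0.07 0.01 0.82 -0.02 0.01 -0.02 1; 0.07 0.01 0.82 -0.02 0.01 -0.02 1
```

>>> {"fn": "jog_arm", "kwargs": {
  "deltas": "0.2 0.03 0.4 -0.06 0.03 -0.06 1; 0 0 0.5 0 0 0 1; 0 0 0.6 0 0 0 1; 0 0 0.5 0 0 0 1; 0 0 0.2 0 0 0 1; 0 0 0 0 0 0 1"
}}

```text
time: 34.67
tcp_pos: [502.3, -68.3, 96.3]
ee_rot: [-0.0, -0.621, 0.784, 0.002]
force: [-0.2, -0.6, -1.8]
gripper_width: 34.6
```

Run:
```python
from h import *
plan([(*tote(-60,-60),40.5,-103.7)],1)
```

```text
t 34.67 at [502.3 -68.3  96.3] yaw -103.24 tilt [-0.0029  0.0028] F [-0.17 -0.59 -1.81] w 34.6
0.07 -0.03 0.93 0.02 0.01 0.04 1; 0.07 -0.03 0.93 0.02 0.01 0.04 1
```

>>> {"fn": "jog_arm", "kwargs": {
  "deltas": "0.13 -0.05 0.4 0.02 0.01 0.06 1; 0 0 0.4 0 0 0 1; 0 0 0.4 0 0 0 1; 0 0 0.3 0 0 0 1; 0 0 0.2 0 0 0 1; 0 0 0.05 0 0 0 1; 0 0 0 0 0 0 1"
}}

```text
time: 35.55
tcp_pos: [504.1, -73.0, 41.0]
ee_rot: [0.001, -0.618, 0.786, -0.0]
force: [0.6, 1.1, -2.0]
gripper_width: 34.8
```

Run:
```python
from h import *
weigh(n=3)
plan([(*tote(-60,-60),40,-103.7)],1)
```

```text
F [-0.09  0.21 -1.18] sd [0.34 0.21 0.8 ] -> g 120
t 35.7 at [504.3 -73.   41.3] yaw -103.64 tilt [0.002  0.0007] F [ 0.16  0.37 -2.3 ] w 34.7
-0.00 0.04 0.04 -0.02 0.01 0.01 1
```

>>> {"fn": "jog_arm", "kwargs": {
  "deltas": "0 0 0.08 0 0 0 1; 0 0 0.06 0 0 0 1; 0 0 0 0 0 0 1; 0 0 0.03 0 0 0 0.1; 0 0 0 0 0 0 0; 0 0 0 0 0 0 -0.3; 0 0 0 0 0 0 -0.3; 0 0 -0.3 0 0 0 -0.3; 0 0 -0.7 0 0 0 -0.3; 0 0 -1 0 0 0 -0.3"
}}

```text
time: 36.95
tcp_pos: [503.5, -72.9, 99.8]
ee_rot: [-0.0, -0.618, 0.786, 0.0]
force: [0.0, -0.4, -0.6]
gripper_width: 55.5
```

>>> {"fn": "jog_arm", "kwargs": {
  "deltas": "0 0 -1 0 0 0 -0.3; 0 0 -1 0 0 0 -1; 0 0 0 0 0 0 -1"
}}

```text
time: 37.33
tcp_pos: [505.7, -72.9, 166.0]
ee_rot: [0.003, -0.618, 0.786, -0.002]
force: [0.3, 0.1, 0.4]
gripper_width: 85.5
```

Run:
```python
from h import *
snap('wrist','w14.png'); spacers()
plan([(525,310,145,-90)],-1)
```

```text
[151, 265, 18, 17, 233] circ 527.5 323.5 r 18.8 mean [528.2 323.3] rgb [242. 221. 186.]
[197, 277, 17, 17, 227] circ 503.2 226.1 r 18.6 mean [503.6 226.4] rgb [242. 127.  61.]
[162, 292, 18, 17, 235] circ 471.4 298.4 r 18.7 mean [471.3 298.5] rgb [242. 221. 185.]
t 37.42 at [503.4 -72.8 163. ] yaw -103.63 tilt [0.0009 0.0002] F [0.08 0.38 0.35] w 85.4
-0.90 0.16 0.04 -0.00 0.00 -0.16 -1; -0.90 0.15 0.04 -0.00 0.00 -0.16 -1; -0.90 0.13 0.04 -0.00 0.00 -0.16 -1; -0.91 0.12 0.04 -0.00 0.00 -0.16 -1; -0.91 0.10 0.04 -0.00 0.00 -0.16 -1; -0.91 0.09 0.04 -0.00 0.00 -0.16 -1; -0.91 0.07 0.04 -0.00 0.00 -0.16 -1; -0.91 0.06 0.04 -0.00 0.00 -0.16 -1; -0.91 0.04 0.04 -0.00 0.00 -0.16 -1; -0.91 0.03 0.04 -0.00 0.00 -0.16 -1
-0.91 0.01 0.04 -0.00 0.00 -0.16 -1; -0.91 -0.00 0.04 -0.00 0.00 -0.16 -1; -0.91 -0.02 0.04 -0.00 0.00 -0.16 -1; -0.91 -0.04 0.04 -0.00 0.00 -0.16 -1
```

View pics/w14.png

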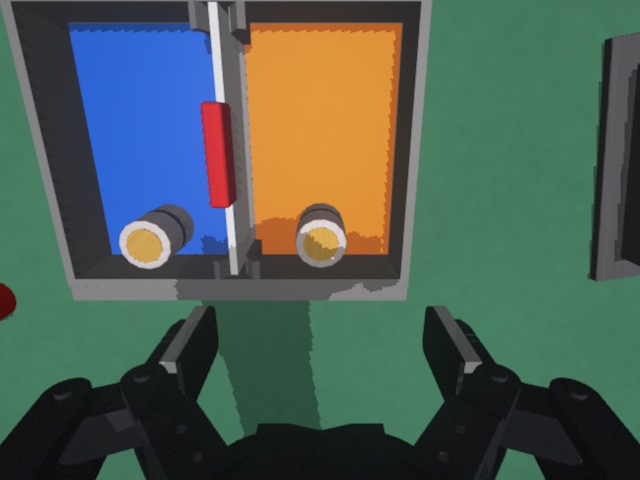

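Each mat now has one upright spacer, at (145,243) on blue and (322,243) on orange. Next is B at (528.3,323.8).

>>> {"fn": "jog_arm", "kwargs": {
  "deltas": "-0.9 0.16 0 0 0 -0.16 -1; -0.9 0.15 0 0 0 -0.16 -1; -0.9 0.13 0 0 0 -0.16 -1; -0.91 0.12 0 0 0 -0.16 -1; -0.91 0.10 0 0 0 -0.16 -1; -0.91 0.09 0 0 0 -0.16 -1; -0.91 0.07 0 0 0 -0.16 -1; -0.91 0.06 0 0 0 -0.16 -1; -0.91 0.04 0 0 0 -0.16 -1; -0.91 0.03 0 0 0 -0.16 -1"
}}

```text
time: 38.67
tcp_pos: [508.3, 202.2, 144.9]
ee_rot: [-0.014, -0.681, 0.732, 0.009]
force: [0.1, 0.3, -0.1]
gripper_width: 85.4
```

Run:
```python
from h import *
plan([(528,322,140,-90)],-1)
```

```text
t 38.67 at [508.3 202.2 144.9] yaw -94.12 tilt [-0.0332 -0.0067] F [ 0.05  0.3  -0.13] w 85.4
-0.81 -0.07 0.02 0.06 -0.02 -0.14 -1; -0.81 -0.09 0.02 0.06 -0.02 -0.14 -1; -0.80 -0.10 0.03 0.06 -0.02 -0.14 -1; -0.80 -0.11 0.03 0.06 -0.02 -0.14 -1; -0.80 -0.12 0.03 0.06 -0.02 -0.14 -1
```

>>> {"fn": "jog_arm", "kwargs": {
  "deltas": "-0.8 -0.07 0 0.06 -0.02 -0.14 -1; -0.8 -0.09 0 0.06 -0.02 -0.14 -1; -0.8 -0.1 0 0.06 -0.02 -0.14 -1; -0.8 -0.1 0 0.06 -0.02 -0.14 -1; -0.5 -0.1 0 0.06 -0.02 -0.14 -1; 0 0 0 0 0 0 -1; 0 0 0 0 0 0 -1"
}}

```text
time: 39.55
tcp_pos: [520.1, 313.9, 131.9]
ee_rot: [0.01, 0.71, -0.704, -0.005]
force: [0.3, 0.4, -0.7]
gripper_width: 85.4
```

Run:
```python
from h import *
plan([(528.3,323.8,100,-90)],-1)
wristsp('w15.png')
```

```text
t 39.55 at [520.1 313.9 131.9] yaw -89.54 tilt [-0.0207 -0.007 ] F [ 0.26  0.43 -0.68] w 85.4
-0.17 -0.15 0.53 0.10 -0.03 0.04 -1; -0.17 -0.14 0.53 0.10 -0.03 0.04 -1
W [273, 211, 59, 56, 2576] circ 528.2 324.5 r 17.9 mean [529.1 324.3] z 50.1
W [428, 250, 58, 53, 2339] circ 503.3 227.3 r 18.2 mean [504.5 227.6] z 50.1
W [314, 295, 54, 49, 2045] circ 471.2 299.3 r 18.2 mean [472.5 299.7] z 50.1
```

View pics/w15.png

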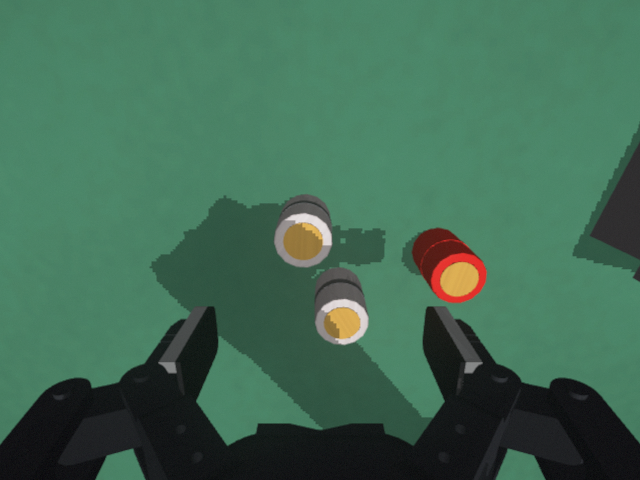

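>>> {"fn": "jog_arm", "kwargs": {
  "deltas": "-0.34 -0.25 0.3 0.2 -0.06 0.08 -1; 0 0 0 0 0 0 -1; 0 0 0.4 0 0 0 -1; 0 0 0.4 0 0 0 -1; 0 0 0 0 0 0 -1"
}}

```text
time: 40.22
tcp_pos: [528.3, 322.0, 95.9]
ee_rot: [-0.0, -0.706, 0.709, -0.001]
force: [0.0, 0.0, -0.2]
gripper_width: 85.7
```

Run:
```python
from h import *
plan([(528.3,324.2,31,-90)],-1)
```

```text
t 40.23 at [528.3 322.   95.9] yaw -90.25 tilt [ 0.0012 -0.0022] F [ 0.01  0.03 -0.19] w 85.7
-0.03 0.00 0.72 -0.00 -0.01 -0.01 -1; -0.03 0.00 0.72 -0.00 -0.01 -0.01 -1; -0.03 0.00 0.72 -0.00 -0.01 -0.01 -1
```

>>> {"fn": "jog_arm", "kwargs": {
  "deltas": "-0.06 0 0.6 0 -0.01 -0.02 -1; 0 0 0.6 0 0 0 -1; 0 0 0.5 0 0 0 -1; 0 0 0.3 0 0 0 -1; 0 0 0.15 0 0 0 -1; 0 0 0 0 0 0 -1"
}}

```text
time: 40.98
tcp_pos: [528.0, 323.5, 25.9]
ee_rot: [-0.001, -0.706, 0.708, -0.001]
force: [-0.8, -0.1, 0.6]
gripper_width: 85.5
```

Run:
```python
from h import *
plan([(528.3,324.2,31,-90)],-1)
```

```text
t 40.98 at [528.  323.5  25.9] yaw -90.12 tilt [-0.0002 -0.0019] F [-0.84 -0.07  0.65] w 85.5
-0.02 -0.01 -0.17 0.00 -0.02 -0.02 -1
```

>>> {"fn": "jog_arm", "kwargs": {
  "deltas": "-0.02 -0.01 -0.15 0 0 0 0.2; 0 0 0 0 0 0 0.4; 0 0 0 0 0 0 1; 0 0 0 0 0 0 1; 0 0 0 0 0 0 1; 0 0 0 0 0 0 1; 0 0 0 0 0 0 1"
}}

```text
time: 41.85
tcp_pos: [529.5, 324.7, 32.6]
ee_rot: [0.001, -0.706, 0.708, -0.001]
force: [0.4, -0.4, -1.2]
gripper_width: 34.7
```

>>> {"fn": "jog_arm", "kwargs": {
  "deltas": "0 0 -0.3 0 0 0 1; 0 0 -0.8 0 0 0 1; 0 0 -1 0 0 0 1; 0 0 -1 0 0 0 1; 0 0 -1 0 0 0 1; 0 0 0 0 0 0 1; 0 0 0 0 0 0 1; 0 0 0 0 0 0 1"
}}

```text
time: 42.85
tcp_pos: [523.9, 320.9, 152.1]
ee_rot: [-0.008, -0.707, 0.708, 0.001]
force: [0.0, -0.6, -3.6]
gripper_width: 34.8
```

Run:
```python
from h import *
weigh('wh3.png')
for y in (60,-60): plan([(*tote(60,y),165,-103.7)],1)
```

```text
F [ 0.22 -0.33 -4.29] sd [0.55 0.57 0.41] -> g 438
t 43.35 at [524.7 321.5 153.7] yaw -90.07 tilt [-0.0098 -0.0088] F [ 0.65 -0.51 -4.47] w 34.7
0.85 -0.34 -0.03 0.01 -0.01 0.19 1; 0.84 -0.36 -0.03 0.01 -0.01 0.19 1; 0.84 -0.38 -0.03 0.01 -0.01 0.19 1; 0.83 -0.39 -0.03 0.01 -0.01 0.19 1; 0.82 -0.41 -0.03 0.01 -0.01 0.19 1; 0.81 -0.43 -0.03 0.01 -0.01 0.19 1; 0.80 -0.44 -0.03 0.01 -0.01 0.19 1; 0.79 -0.46 -0.03 0.01 -0.01 0.19 1; 0.78 -0.47 -0.03 0.01 -0.01 0.19 1; 0.78 -0.49 -0.03 0.01 -0.01 0.19 1
0.77 -0.50 -0.03 0.01 -0.01 0.19 1; 0.76 -0.52 -0.03 0.01 -0.01 0.19 1
t 43.35 at [524.7 321.5 153.7] yaw -90.07 tilt [-0.0098 -0.0088] F [ 0.65 -0.51 -4.47] w 34.7
0.94 -0.21 -0.02 0.01 -0.01 0.15 1; 0.94 -0.23 -0.02 0.01 -0.01 0.15 1; 0.93 -0.24 -0.02 0.01 -0.01 0.15 1; 0.93 -0.26 -0.02 0.01 -0.01 0.15 1; 0.92 -0.27 -0.02 0.01 -0.01 0.15 1; 0.92 -0.29 -0.02 0.01 -0.01 0.15 1; 0.91 -0.30 -0.02 0.01 -0.01 0.15 1; 0.91 -0.31 -0.02 0.01 -0.01 0.15 1; 0.90 -0.33 -0.02 0.01 -0.01 0.15 1; 0.90 -0.34 -0.02 0.01 -0.01 0.15 1
0.89 -0.36 -0.02 0.01 -0.01 0.15 1; 0.89 -0.37 -0.02 0.01 -0.01 0.15 1; 0.88 -0.39 -0.02 0.01 -0.01 0.15 1; 0.88 -0.40 -0.02 0.01 -0.01 0.15 1; 0.87 -0.41 -0.02 0.01 -0.01 0.15 1
```

View pics/wh3.png

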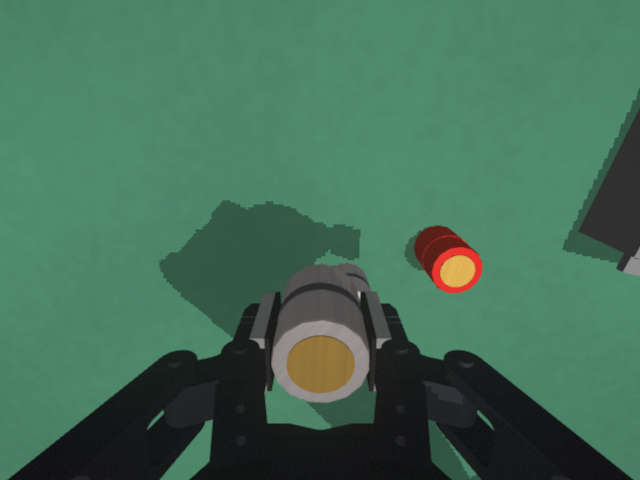

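About 438 g, so solid: it goes on blue at the far end.

>>> {"fn": "jog_arm", "kwargs": {
  "deltas": "0.85 -0.32 -0.05 0.01 -0.01 0.19 1; 0.84 -0.33 -0.05 0.01 -0.01 0.19 1; 0.84 -0.35 -0.05 0.01 -0.01 0.19 1; 0.83 -0.37 -0.05 0.01 -0.01 0.19 1; 0.82 -0.38 -0.05 0.01 -0.01 0.19 1; 0.81 -0.4 -0.05 0.01 -0.01 0.19 1; 0.80 -0.41 -0.05 0.01 -0.01 0.19 1; 0.79 -0.43 -0.05 0.01 -0.01 0.19 1; 0.78 -0.44 -0.05 0.01 -0.01 0.19 1; 0.78 -0.46 -0.05 0.01 -0.01 0.19 1"
}}

```text
time: 44.6
tcp_pos: [621.1, 64.1, 170.3]
ee_rot: [0.003, -0.634, 0.774, 0.001]
force: [-0.0, -0.7, -4.6]
gripper_width: 34.8
```

Run:
```python
from h import *
plan([(*tote(50,60),150,-103.7)],1)
```

```text
t 44.6 at [621.1  64.1 170.3] yaw -101.37 tilt [0.0031 0.0056] F [-0.02 -0.65 -4.61] w 34.8
0.70 -0.43 0.33 -0.01 0.03 0.19 1; 0.69 -0.45 0.34 -0.01 0.03 0.19 1
```

>>> {"fn": "jog_arm", "kwargs": {
  "deltas": "0.7 -0.45 0.3 0 0.03 0.19 1; 0.4 -0.35 0.3 0 0.03 0.15 1; 0 0 0 0 0 0 1; 0 0 0 0 0 0 1"
}}

```text
time: 45.1
tcp_pos: [639.1, 21.6, 149.4]
ee_rot: [-0.001, -0.617, 0.787, -0.0]
force: [0.5, 0.6, -3.9]
gripper_width: 34.7
```

Run:
```python
from h import *
plan([(*tote(50,60),95,-103.7)],1)
```

```text
t 45.1 at [639.1  21.6 149.4] yaw -103.81 tilt [-0.0005 -0.0012] F [ 0.5   0.63 -3.94] w 34.7
0.06 -0.00 0.91 0.00 -0.01 -0.01 1; 0.06 -0.00 0.91 0.00 -0.01 -0.01 1
```

>>> {"fn": "jog_arm", "kwargs": {
  "deltas": "0.1 0 0.5 0 0 0 1; 0 0 0.6 0 0 0 1; 0 0 0.5 0 0 0 1; 0 0 0.2 0 0 0 1; 0 0 0 0 0 0 1"
}}

```text
time: 45.72
tcp_pos: [636.7, 23.9, 91.9]
ee_rot: [-0.0, -0.62, 0.785, 0.001]
force: [0.4, -0.5, -4.1]
gripper_width: 34.8
```

Run:
```python
from h import *
plan([(*tote(50,60),40.3,-103.7)],1)
snap('wrist','w16.png')
```

```text
t 45.73 at [636.7  23.9  91.9] yaw -103.37 tilt [-0.0024  0.0018] F [ 0.42 -0.46 -4.13] w 34.8
0.09 -0.05 0.86 0.01 0.01 0.03 1; 0.09 -0.05 0.86 0.01 0.01 0.03 1
```

View pics/w16.png

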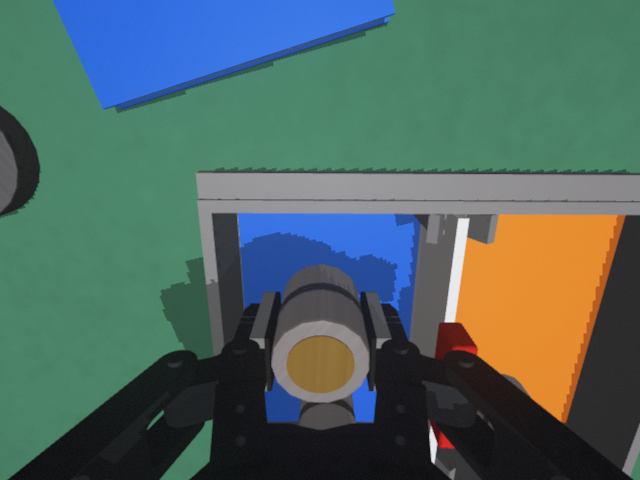

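>>> {"fn": "jog_arm", "kwargs": {
  "deltas": "0.16 -0.06 0.3 0 0 0.03 1; 0 0 0.4 0 0 0 1; 0 0 0.4 0 0 0 1; 0 0 0.3 0 0 0 1; 0 0 0.15 0 0 0 1; 0 0 0 0 0 0 1"
}}

```text
time: 46.52
tcp_pos: [638.3, 18.1, 43.2]
ee_rot: [0.001, -0.618, 0.786, 0.001]
force: [-0.5, 0.2, -4.3]
gripper_width: 34.9
```

Run:
```python
from h import *
plan([(*tote(50,60),40.3,-103.7)],1)
```

```text
t 46.52 at [638.3  18.1  43.2] yaw -103.61 tilt [-0.0001  0.0017] F [-0.53  0.2  -4.27] w 34.9
0.01 -0.00 0.10 0.00 0.02 0.02 1
```

>>> {"fn": "jog_arm", "kwargs": {
  "deltas": "0 0 0.06 0 0 0 1; 0 0 0.06 0 0 0 1; 0 0 0.03 0 0 0 1; 0 0 0 0 0 0 1"
}}

```text
time: 47.02
tcp_pos: [639.3, 18.4, 40.8]
ee_rot: [0.002, -0.618, 0.786, -0.0]
force: [0.1, 0.3, -3.3]
gripper_width: 34.6
```

Run:
```python
from h import *
weigh(n=3)
plan([(*tote(50,60),40.3,-103.7)],1)
```

```text
F [ 0.02  0.34 -3.87] sd [0.45 0.28 0.31] -> g 395
t 47.17 at [639.3  18.4  40.6] yaw -103.6 tilt [0.0023 0.0018] F [-0.15  0.72 -3.83] w 34.6
0.02 0.03 0.01 -0.02 0.02 0.02 1
```

>>> {"fn": "jog_arm", "kwargs": {
  "deltas": "0 0 0.06 0 0 0 1; 0 0 0.03 0 0 0 1; 0 0 0 0 0 0 0.1; 0 0 0 0 0 0 0; 0 0 0 0 0 0 -0.3; 0 0 0 0 0 0 -0.3; 0 0 -0.3 0 0 0 -0.3; 0 0 -0.7 0 0 0 -0.3; 0 0 -1 0 0 0 -0.3; 0 0 -1 0 0 0 -0.3"
}}

```text
time: 48.42
tcp_pos: [639.4, 18.4, 132.5]
ee_rot: [0.002, -0.618, 0.786, -0.0]
force: [-0.1, 0.4, -0.3]
gripper_width: 55.6
```

>>> {"fn": "jog_arm", "kwargs": {
  "deltas": "0 0 -1 0 0 0 -0.3; 0 0 0 0 0 0 -1; 0 0 0 0 0 0 -1"
}}

```text
time: 48.8
tcp_pos: [641.2, 18.7, 167.8]
ee_rot: [0.005, -0.618, 0.786, -0.002]
force: [1.2, -0.2, 0.4]
gripper_width: 85.3
```

Run:
```python
from h import *
snap('wrist','w17.png'); spacers()
plan([(485,290,160,-90)],-1)
```

```text
[197, 277, 17, 17, 229] circ 504.1 226.5 r 18.6 mean [503.6 226.1] rgb [241. 121.  60.]
[162, 292, 18, 17, 236] circ 471.0 298.2 r 18.9 mean [471.2 298.3] rgb [240. 219. 179.]
t 48.9 at [641.3  18.8 167.5] yaw -103.58 tilt [0.0099 0.0024] F [ 0.16 -0.56 -0.56] w 85.8
-0.69 0.65 0.02 -0.01 0.00 -0.21 -1; -0.70 0.64 0.02 -0.01 0.00 -0.21 -1; -0.72 0.62 0.02 -0.01 0.00 -0.21 -1; -0.73 0.61 0.02 -0.01 0.00 -0.21 -1; -0.74 0.59 0.02 -0.01 0.00 -0.21 -1; -0.75 0.58 0.02 -0.01 0.00 -0.21 -1; -0.77 0.56 0.02 -0.01 0.00 -0.21 -1; -0.78 0.54 0.02 -0.01 0.00 -0.21 -1; -0.79 0.53 0.02 -0.01 0.00 -0.21 -1; -0.80 0.51 0.02 -0.01 0.00 -0.21 -1
-0.81 0.49 0.02 -0.01 0.00 -0.21 -1
```

View pics/w17.png

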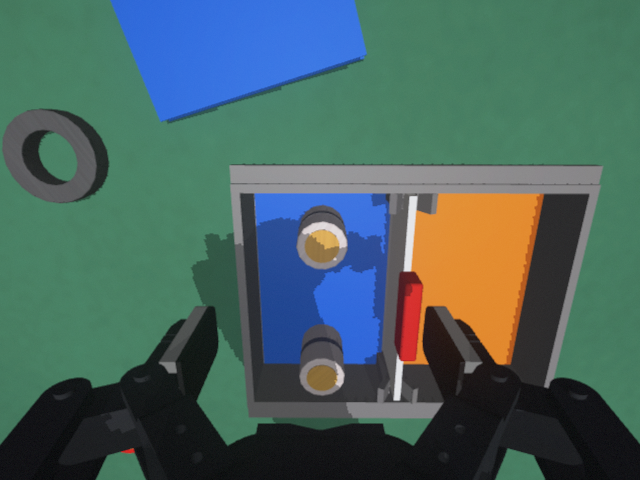

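Two spacers are on blue, at (322,240) and (322,370). The last one, C, is at (471,299); I'll keep yaw near -104, which stays clear of the red look-alike.

Run:
```python
from h import *
plan([(475,290,160,-104)],-1)
```

```text
t 48.9 at [641.3  18.8 167.5] yaw -103.58 tilt [0.0099 0.0024] F [ 0.16 -0.56 -0.56] w 85.8
-0.68 0.68 0.02 -0.01 0.00 0.01 -1; -0.68 0.68 0.02 -0.01 0.00 0.01 -1; -0.68 0.68 0.02 -0.01 0.00 0.01 -1; -0.68 0.68 0.02 -0.01 0.00 0.01 -1; -0.68 0.68 0.02 -0.01 0.00 0.01 -1; -0.68 0.69 0.02 -0.01 0.00 0.01 -1; -0.68 0.69 0.02 -0.01 0.00 0.01 -1; -0.68 0.69 0.02 -0.01 0.00 0.01 -1; -0.68 0.69 0.02 -0.01 0.00 0.01 -1; -0.68 0.69 0.02 -0.01 0.00 0.01 -1
-0.68 0.69 0.02 -0.01 0.00 0.01 -1
```

>>> {"fn": "jog_arm", "kwargs": {
  "deltas": "-0.68 0.68 0 -0.01 0 0 -1; -0.68 0.68 0 -0.01 0 0 -1; -0.68 0.68 0 -0.01 0 0 -1; -0.68 0.68 0 -0.01 0 0 -1; -0.68 0.68 0 -0.01 0 0 -1; -0.68 0.68 0 -0.01 0 0 -1; -0.68 0.68 0 -0.01 0 0 -1; -0.68 0.68 0 -0.01 0 0 -1; -0.68 0.68 0 -0.01 0 0 -1; -0.68 0.68 0 -0.01 0 0 -1"
}}

```text
time: 50.15
tcp_pos: [481.5, 266.1, 154.8]
ee_rot: [-0.01, -0.616, 0.788, 0.006]
force: [0.4, 0.5, -0.4]
gripper_width: 85.5
```

Run:
```python
from h import *
plan([(471,297,135,-104)],-1)
```

```text
t 50.15 at [481.5 266.1 154.8] yaw -103.99 tilt [-0.0228 -0.0034] F [ 0.36  0.47 -0.43] w 85.5
-0.46 0.29 0.33 0.10 -0.04 0.00 -1; -0.46 0.29 0.33 0.10 -0.04 0.00 -1
```

>>> {"fn": "jog_arm", "kwargs": {
  "deltas": "-0.45 0.28 0.2 0.1 -0.04 0 -1; -0.3 0.2 0.2 0.1 -0.04 0 -1; 0 0 0 0 0 0 -1; 0 0 0 0 0 0 -1"
}}

```text
time: 50.65
tcp_pos: [469.3, 292.9, 139.5]
ee_rot: [-0.003, -0.617, 0.787, 0.001]
force: [0.0, -0.2, 0.3]
gripper_width: 85.0
```

Run:
```python
from h import *
plan([(471.2,299,100,-104)],-1)
wristsp('w18.png')
```

```text
t 50.65 at [469.3 292.9 139.5] yaw -103.74 tilt [-0.0055 -0.0026] F [ 0.   -0.18  0.32] w 85.0
-0.11 -0.01 0.66 0.02 -0.02 0.02 -1; -0.11 -0.01 0.66 0.02 -0.02 0.02 -1
W [609, 0, 31, 126, 1612] circ 530.8 101.7 r 30.5 mean [521.4 107.9] z 51.1
W [384, 142, 62, 60, 2850] circ 503.5 226.8 r 17.9 mean [504.1 227.1] z 50.1
W [282, 222, 56, 53, 2327] circ 471.4 298.9 r 18.0 mean [472.1 299.1] z 50.1
```

View pics/w18.png

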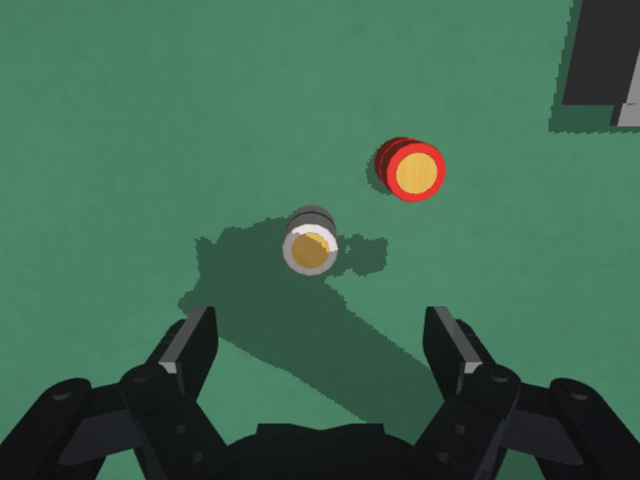

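C is upright at (310,248) and the red one at (415,172) is clear of the finger path. Descending.

>>> {"fn": "jog_arm", "kwargs": {
  "deltas": "-0.22 -0.02 0.3 0.04 -0.04 0.02 -1; 0 0 0.2 0 0 0 -1; 0 0 0.5 0 0 0 -1; 0 0 0.3 0 0 0 -1; 0 0 0 0 0 0 -1"
}}

```text
time: 51.32
tcp_pos: [472.5, 297.3, 97.1]
ee_rot: [-0.001, -0.615, 0.789, -0.0]
force: [0.5, 0.1, 0.6]
gripper_width: 85.5
```

Run:
```python
from h import *
plan([(471.3,299,31,-104)],-1)
```

```text
t 51.33 at [472.5 297.3  97.1] yaw -104.09 tilt [-0.0008 -0.0007] F [0.5  0.06 0.58] w 85.5
-0.02 0.02 0.73 0.00 -0.00 -0.01 -1; -0.02 0.02 0.73 0.00 -0.00 -0.01 -1; -0.01 0.02 0.73 0.00 -0.00 -0.01 -1
```

>>> {"fn": "jog_arm", "kwargs": {
  "deltas": "-0.04 0.05 0.6 0 0 0 -1; 0 0 0.6 0 0 0 -1; 0 0 0.5 0 0 0 -1; 0 0 0.3 0 0 0 -1; 0 0 0.05 0 0 0 -1; 0 0 0 0 0 0 -1"
}}

```text
time: 52.08
tcp_pos: [473.0, 300.0, 35.0]
ee_rot: [0.002, -0.615, 0.789, -0.0]
force: [-0.2, -0.4, -0.1]
gripper_width: 85.3
```

Run:
```python
from h import *
plan([(471.3,299,31,-104)],-1)
```

```text
t 52.08 at [473. 300.  35.] yaw -104.11 tilt [0.0027 0.0015] F [-0.25 -0.45 -0.1 ] w 85.3
0.05 0.05 0.13 -0.02 0.02 -0.02 -1
```

>>> {"fn": "jog_arm", "kwargs": {
  "deltas": "0.05 0.05 0.12 -0.02 0.02 0 0.2; 0 0 0 0 0 0 0.4; 0 0 0 0 0 0 1; 0 0 0 0 0 0 1; 0 0 0 0 0 0 1; 0 0 0 0 0 0 1; 0 0 0 0 0 0 1"
}}

```text
time: 52.95
tcp_pos: [472.0, 299.4, 32.7]
ee_rot: [0.001, -0.615, 0.789, -0.0]
force: [-0.9, 0.7, -1.0]
gripper_width: 34.9
```

>>> {"fn": "jog_arm", "kwargs": {
  "deltas": "0 0 -0.3 0 0 0 1; 0 0 -0.8 0 0 0 1; 0 0 -1 0 0 0 1; 0 0 -1 0 0 0 1; 0 0 -1 0 0 0 1; 0 0 0 0 0 0 1; 0 0 0 0 0 0 1; 0 0 0 0 0 0 1"
}}

```text
time: 53.95
tcp_pos: [469.8, 298.0, 158.9]
ee_rot: [-0.001, -0.615, 0.788, -0.0]
force: [0.4, -0.7, -1.4]
gripper_width: 34.4
```

Run:
```python
from h import *
weigh('wh4.png')
plan([(*tote(50,-60),165,-103.7)],1)
plan([(*tote(-5,64),165,-103.7)],1)
```

```text
F [-0.01  0.21 -0.83] sd [0.58 0.37 0.35] -> g 85
t 54.45 at [470.3 298.5 159.9] yaw -104.09 tilt [-0.0001 -0.0004] F [-0.69 -0.04 -0.77] w 34.5
0.78 -0.52 -0.01 -0.00 -0.00 -0.00 1; 0.78 -0.52 -0.01 -0.00 -0.00 -0.00 1; 0.78 -0.51 -0.01 -0.00 -0.00 -0.00 1; 0.78 -0.51 -0.01 -0.00 -0.00 -0.00 1; 0.78 -0.51 -0.01 -0.00 -0.00 -0.00 1; 0.78 -0.51 -0.01 -0.00 -0.00 -0.00 1; 0.78 -0.51 -0.01 -0.00 -0.00 -0.00 1; 0.78 -0.51 -0.01 -0.00 -0.00 -0.00 1; 0.78 -0.51 -0.01 -0.00 -0.00 -0.00 1; 0.78 -0.51 -0.01 -0.00 -0.00 -0.00 1
0.78 -0.51 -0.01 -0.00 -0.00 -0.00 1; 0.78 -0.51 -0.01 -0.00 -0.00 -0.00 1; 0.78 -0.51 -0.01 -0.00 -0.00 -0.00 1; 0.78 -0.51 -0.01 -0.00 -0.00 -0.00 1; 0.78 -0.51 -0.01 -0.00 -0.00 -0.00 1
t 54.45 at [470.3 298.5 159.9] yaw -104.09 tilt [-0.0001 -0.0004] F [-0.69 -0.04 -0.77] w 34.5
0.76 -0.59 -0.02 -0.00 -0.00 -0.01 1; 0.76 -0.59 -0.02 -0.00 -0.00 -0.01 1; 0.76 -0.59 -0.02 -0.00 -0.00 -0.01 1; 0.76 -0.59 -0.02 -0.00 -0.00 -0.01 1; 0.76 -0.59 -0.02 -0.00 -0.00 -0.01 1; 0.76 -0.58 -0.02 -0.00 -0.00 -0.01 1; 0.76 -0.58 -0.02 -0.00 -0.00 -0.01 1; 0.76 -0.58 -0.02 -0.00 -0.00 -0.01 1; 0.76 -0.58 -0.02 -0.00 -0.00 -0.01 1; 0.76 -0.58 -0.02 -0.00 -0.00 -0.01 1
```

View pics/wh4.png

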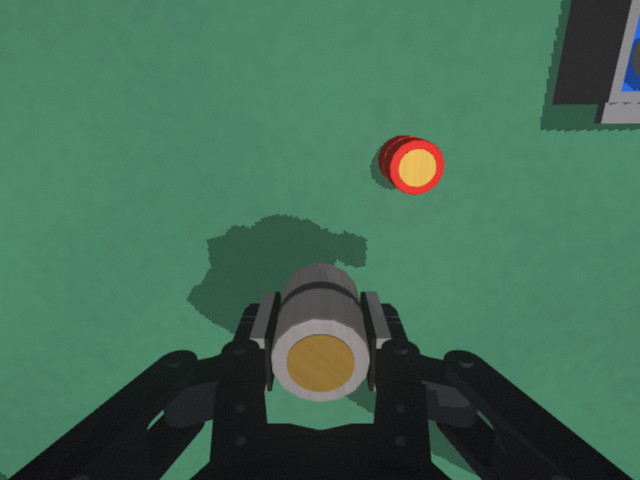

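About 85 g (noisy), so clearly hollow: it goes on orange at the far end.

>>> {"fn": "jog_arm", "kwargs": {
  "deltas": "0.78 -0.49 -0.02 0 0 0 1; 0.78 -0.49 -0.02 0 0 0 1; 0.78 -0.49 -0.02 0 0 0 1; 0.78 -0.49 -0.02 0 0 0 1; 0.78 -0.49 -0.02 0 0 0 1; 0.78 -0.49 -0.02 0 0 0 1; 0.78 -0.49 -0.02 0 0 0 1; 0.78 -0.49 -0.02 0 0 0 1; 0.78 -0.49 -0.02 0 0 0 1; 0.78 -0.49 -0.02 0 0 0 1"
}}

```text
time: 55.7
tcp_pos: [558.8, 32.6, 166.7]
ee_rot: [0.002, -0.618, 0.786, 0.001]
force: [-0.0, -0.1, -1.2]
gripper_width: 35.0
```

Run:
```python
from h import *
plan([(*tote(50,-60),160,-103.7)],1)
```

```text
t 55.7 at [558.8  32.6 166.7] yaw -103.6 tilt [0.0022 0.0032] F [-0.04 -0.07 -1.17] w 35.0
0.77 -0.54 0.04 -0.00 0.01 0.00 1; 0.77 -0.54 0.04 -0.00 0.01 0.00 1; 0.77 -0.54 0.04 -0.00 0.01 0.00 1; 0.77 -0.54 0.04 -0.00 0.01 0.00 1; 0.77 -0.54 0.04 -0.00 0.01 0.00 1
```

>>> {"fn": "jog_arm", "kwargs": {
  "deltas": "0.77 -0.53 0 0 0.01 0 1; 0.77 -0.53 0 0 0.01 0 1; 0.77 -0.53 0 0 0.01 0 1; 0.77 -0.53 0 0 0 0 1; 0.5 -0.4 0.1 0 0 0 1; 0 0 0 0 0 0 1; 0 0 0 0 0 0 1"
}}

```text
time: 56.58
tcp_pos: [608.5, -94.9, 163.1]
ee_rot: [0.001, -0.617, 0.787, -0.0]
force: [0.0, 0.5, -1.7]
gripper_width: 35.0
```

Run:
```python
from h import *
plan([(*tote(50,-60),95,-103.7)],1)
```

```text
t 56.58 at [608.5 -94.9 163.1] yaw -103.76 tilt [0.0012 0.0006] F [ 0.01  0.52 -1.72] w 35.0
0.04 -0.02 0.76 -0.00 0.00 -0.00 1; 0.04 -0.02 0.76 -0.00 0.00 -0.00 1; 0.04 -0.02 0.76 -0.00 0.00 -0.00 1
```

>>> {"fn": "jog_arm", "kwargs": {
  "deltas": "0.12 -0.05 0.5 0 0 0 1; 0 0 0.6 0 0 0 1; 0 0 0.6 0 0 0 1; 0 0 0.4 0 0 0 1; 0 0 0.1 0 0 0 1; 0 0 0 0 0 0 1"
}}

```text
time: 57.32
tcp_pos: [607.6, -92.5, 92.4]
ee_rot: [0.001, -0.621, 0.784, 0.002]
force: [0.1, -0.8, -1.8]
gripper_width: 35.0
```

Run:
```python
from h import *
plan([(*tote(50,-60),40.5,-103.7)],1)
```

```text
t 57.33 at [607.6 -92.5  92.4] yaw -103.26 tilt [-0.0016  0.004 ] F [ 0.09 -0.8  -1.75] w 35.0
0.09 -0.06 0.86 0.01 0.02 0.04 1; 0.09 -0.06 0.86 0.01 0.02 0.04 1
```

>>> {"fn": "jog_arm", "kwargs": {
  "deltas": "0.17 -0.1 0.3 0 0.03 0.06 1; 0 0 0.4 0 0 0 1; 0 0 0.4 0 0 0 1; 0 0 0.3 0 0 0 1; 0 0 0.15 0 0 0 1; 0 0 0 0 0 0 1"
}}

```text
time: 58.08
tcp_pos: [610.0, -98.9, 43.3]
ee_rot: [-0.0, -0.618, 0.786, 0.0]
force: [0.2, -0.3, -1.1]
gripper_width: 34.8
```

Run:
```python
from h import *
plan([(*tote(50,-60),40.3,-103.7)],1)
```

```text
t 58.08 at [610.  -98.9  43.3] yaw -103.68 tilt [-0.0009  0.0003] F [ 0.22 -0.34 -1.1 ] w 34.8
-0.01 0.01 0.10 0.01 0.00 0.00 1
```

>>> {"fn": "jog_arm", "kwargs": {
  "deltas": "0 0 0.08 0 0 0 1; 0 0 0.06 0 0 0 1; 0 0 0.03 0 0 0 1; 0 0 0 0 0 0 1"
}}

```text
time: 58.58
tcp_pos: [610.8, -98.9, 40.9]
ee_rot: [0.0, -0.618, 0.786, -0.001]
force: [0.2, 1.0, -0.4]
gripper_width: 35.1
```

Run:
```python
from h import *
weigh(n=4)
plan([(*tote(50,-60),40.3,-103.7)],1)
```

```text
F [ 0.3  -0.83 -0.08] sd [0.34 0.39 1.05] -> g 8
t 58.77 at [610.8 -98.9  40.7] yaw -103.67 tilt [ 0.001  -0.0001] F [ 0.32 -1.5   0.62] w 34.9
0.00 0.03 0.01 -0.01 0.00 0.01 1
```

Touching down; releasing now.

>>> {"fn": "jog_arm", "kwargs": {
  "deltas": "0 0 0.02 0 0 0 1; 0 0 0 0 0 0 0.1; 0 0 0 0 0 0 0; 0 0 0 0 0 0 -0.3; 0 0 0 0 0 0 -0.3; 0 0 -0.3 0 0 0 -0.3; 0 0 -0.7 0 0 0 -0.3; 0 0 -1 0 0 0 -0.3; 0 0 -1 0 0 0 -0.3; 0 0 -1 0 0 0 -0.3"
}}

```text
time: 60.02
tcp_pos: [609.3, -98.7, 162.9]
ee_rot: [-0.001, -0.618, 0.786, 0.001]
force: [0.9, -0.1, 0.3]
gripper_width: 55.6
```

Run:
```python
from h import *
plan([(400,-150,240,-103.7)],-0.3)
```

```text
t 60.02 at [609.3 -98.7 162.9] yaw -103.66 tilt [-0.0034  0.0006] F [ 0.94 -0.15  0.27] w 55.6
0.41 0.80 -0.32 0.00 -0.00 0.00 -0.3; 0.41 0.80 -0.32 0.00 -0.00 0.00 -0.3; 0.41 0.80 -0.32 0.00 -0.00 0.00 -0.3; 0.41 0.80 -0.32 0.00 -0.00 0.00 -0.3; 0.41 0.80 -0.32 0.00 -0.00 0.00 -0.3; 0.41 0.80 -0.32 0.00 -0.00 0.00 -0.3; 0.41 0.80 -0.32 0.00 -0.00 0.00 -0.3; 0.41 0.80 -0.32 0.00 -0.00 0.00 -0.3
```

>>> {"fn": "jog_arm", "kwargs": {
  "deltas": "-0.1 0.8 -0.6 0 0 0 -0.3; -0.1 0.8 -0.6 0 0 0 -0.3; -0.1 0.8 -0.6 0 0 0 -0.3; -0.1 0.8 -0.6 0 0 0 -0.3; -0.1 0.8 -0.5 0 0 0 -0.3; 0 0.5 0 0 0 0 -0.3; 0 0 0 0 0 0 -0.3; 0 0 0 0 0 0 -0.3"
}}

```text
time: 61.02
tcp_pos: [481.0, -51.2, 259.7]
ee_rot: [0.004, -0.618, 0.786, -0.005]
force: [0.5, 0.0, 0.6]
gripper_width: 55.2
```

Run:
```python
from h import *
plan([(400,-150,240,-103.7)],-0.3)
wristsp('w20.png',zt=58)
im,d=get_image('wrist');P=allw('wrist',d); m=red(im)&(P[...,2]>60); print('tab',m.sum(),np.percentile(P[m][:,2],[50,90]))
snap('top','t20.png'); snap('scene','s20.png')
```

```text
t 61.02 at [481.  -51.2 259.7] yaw -103.66 tilt [ 0.0117 -0.0023] F [0.47 0.   0.56] w 55.2
0.77 0.37 0.13 -0.02 0.00 0.00 -0.3; 0.77 0.37 0.13 -0.02 0.00 0.00 -0.3; 0.77 0.37 0.13 -0.02 0.00 0.00 -0.3; 0.77 0.37 0.13 -0.02 0.00 0.00 -0.3; 0.77 0.37 0.13 -0.02 0.00 0.00 -0.3
W [110, 0, 309, 217, 4424] circ 571.4 -27.6 r 149.5 mean [545.9 -19.6] z 55.0
W [259, 0, 10, 68, 460] circ 632.8 -40.9 r 24.3 mean [633.2 -41.5] z 57.8
W [169, 22, 45, 49, 1676] circ 638.0 18.9 r 17.8 mean [638.1  18.6] z 58.1
W [318, 22, 43, 49, 1658] circ 610.0 -98.3 r 17.8 mean [610.1 -98.2] z 58.1
W [266, 147, 9, 57, 348] circ 522.3 -14.4 r 25.3 mean [523.  -14.6] z 57.8
W [317, 159, 40, 40, 1196] circ 505.0 -72.2 r 17.7 mean [505.4 -72.4] z 58.1
W [185, 161, 40, 39, 1213] circ 532.4 44.7 r 17.9 mean [532.7  44.1] z 58.1
tab 1067 [79.61744936 80.65706534]
```

View pics/w20.png

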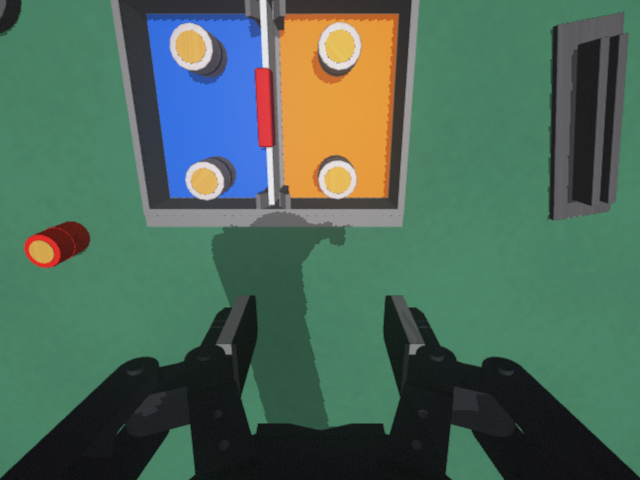

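View pics/t20.png

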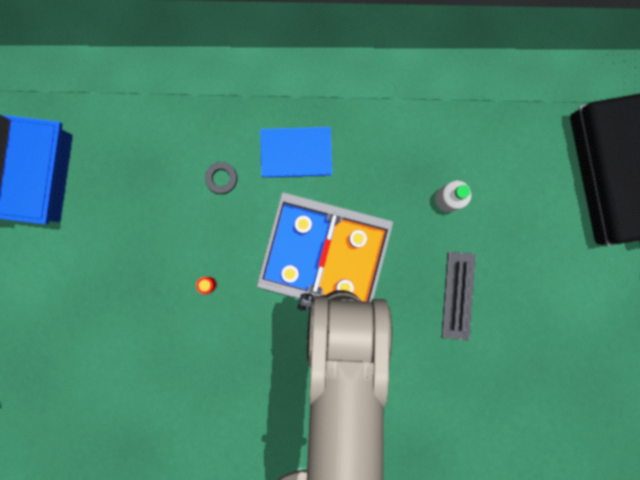

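View pics/s20.png

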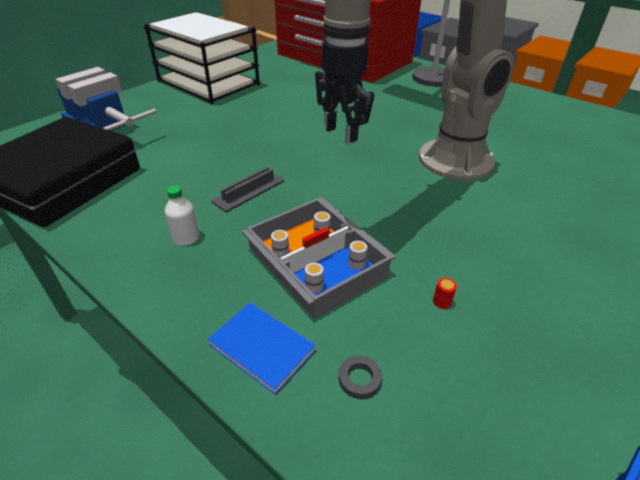

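All four spacers stand on their mats with tops at 58 mm. The divider tab's top is at about 80 mm, no white spacer is left on the bench, and the bystanders haven't moved. Handing in.

Run:
```python
from h import *
print(job_done())
```

```text
the job is handed in; nothing more can be done
None
```

The divider is home in the tote's slots, and all four spacers I found on the bench are in the tote, sorted by weight. I handed the job in at about 61 s.

- **Divider:** I slid it out of the stand and down into the guide slots before any spacer went in. I felt it touch the floor, and its tab top last read about 80 mm, which is the height expected when home.
- **Spacers:** Two weighed about 456 g and 438 g as lifted and are on the blue mat. The other two weighed about 147 g and 85 g and are on the orange mat. All four stand upright, apart from each other, with tops at 58 mm.
- **Knocked spacer:** One spacer was knocked aside early in the run. It stayed upright, and I found it again and placed it.
- **Bystanders:** In the last pictures the bottle, notebook, bearing ring and red look-alike are where they were at the start.

**Readings that disagreed:** the force readings were noisy. The 85 g and 147 g weights fall just outside the stated 100 to 140 g for hollow spacers, but they are nowhere near the 340 g minimum for solid ones. An earlier tab reading of 79 mm was about 1 mm below expected, within the camera's error.

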